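Turn the grouping tile over onto the viewing box

TASK

The blood-grouping tile was left to drain on the desk, wells down, in front of the low viewing box. Push it up against the front of the box, tip it up on edge and over so that it lies wells up on the box's deck, then slide it back until its rear edge is flush against the rear rail, not hanging out over the box's sides. Never push on the tile with more than 30 N, and leave the timer, the petri dish and the tape roll where they are.

Things in the scene. Friction and masses are not known exactly. Their poses are not given: they have to be found in the camera images.
- tile: grey slab, 0.25-0.4 kg, too wide to grip: plain flange plate 120 (x) x 140 (y) x 6 mm; on its other face a 108 x 128 x 10 mm block with 12 round white wells; the flange overhangs it 6 mm. Origin midway in the 16 mm; +z out of the PLAIN face: up at the start, origin 8 mm up. Its 140 mm edges face the box front, 10-45 mm off. A steady 5-15 N push against the box lets friction raise its near edge
- viewer: low grey box fixed to the desk, 150 deep (x), 190 wide (y). Origin at desk height, middle of the foot of its upright front face; +x to the rear, +y left, +z up. Flat dark deck 20 mm above the desk, x = 2 to 130 mm; rear rail face at x = 130 mm, 46 mm high. A tile tipped over the front lands about 20 mm overhanging it; home, its centre is at x = 70, z = 28 mm
- lab_timer: bystander: white timer lying flat, 66 x 66 x 19 mm, origin at the centre of its underside
- petri_dish: bystander: round clear dish 63 mm across, 16 mm high, origin at the centre of its underside
- tape_roll: bystander: brown roll of packing tape lying flat, about 101 x 111 x 48 mm, origin at desk height within its ring
There are look-alikes about, which are no part of the job. There is more than one size of the tile; the one meant has the size given above.

How it is judged:
On the way, in this order (a step that is already met when the one before it is completed fails the run):
1. the tile is tilted up 30 to 85 degrees while it bears against the viewing box (angle between tile's own z axis and vertical between 0.52 and 1.48 rad and contact force between tile and viewer above 0.2 N), for 0.1 s.
2. the tile lies turned over on the deck, wells up (angle between tile's own z axis and vertical above 3.04 rad and z of tile in the frame of viewer between 0.024 and 0.033 m), for 0.2 s.
3. the tile is flush against the rear rail (x of tile in the frame of viewer above 0.0665 m and angle between the x axis of tile and the x axis of viewer, either way round below 0.04 rad), for 0.2 s.
At the end, for the whole second after the job is handed in: The tile lies flat on the deck, wells up (within 3 degrees), its rear edge within 3.5 mm of the rear rail and square to it within 0.04 rad, its centre within 28 mm of the box's middle line, at rest (all of step 3 and angle between tile's own z axis and vertical above 3.09 rad and z of tile in the frame of viewer between 0.025 and 0.031 m and x of tile in the frame of viewer below 0.073 m and y of tile in the frame of viewer between -0.028 and 0.028 m and linear speed of tile below 0.01 m/s); the robot touches nothing.
It fails at once if the fingers or the arm push on the tile with more than 30 N (contact force between any of the fingers, the arm and tile above 30 N).
It fails at once if the timer, the petri dish or the tape roll is shifted by more than 15 mm (distance of any of lab_timer, petri_dish, tape_roll from where it was at the start of the episode above 0.015 m).
It also fails if it takes over 72 s, if anything falls off the work surface, if the arm or the gripper's body presses on something with over 40 N, if the wrist force passes 120 N, or if a joint passes its speed limit or range.

ROBOT

A 7-joint arm with a two-finger parallel gripper is mounted at the origin on a cart in front of the work surface, level with it; the furniture and walls round the work are solid. World frame = base frame: x ahead of the robot, y to its left, z up, the work surface at z = 0. Lengths are in m, angles in rad, forces in N, time in s.
With the tool pointing down it reaches from about 0.425 to 0.95 m from the base axis. Payload 16.7 kg.
Tool frame: the origin (TCP) lies on the centre line of the jaws, within the pads' length; the fingertips stand 14 mm ahead of it and the grasp point (between the pads) lies 5 mm behind it; x points along the fingers, z is the direction in which the jaws open and shut, and the axes are right-handed (so a half turn about x gives the same grasp; the last joint's range is limited). The gripper opens to 94 mm and grips with 3 to 60 N. Pads are 16 mm wide; open, the fingers measure 119 mm over their backs; the gripper's body (75 mm by 177 mm) begins 78 mm behind the grasp point.
Start: joints at [1.165, 0.426, 0.074, 1.606, -0.034, 1.111, -0.067], TCP at [0.171, -0.653, 0.219] pointing down, gripper open.
Joint ranges: [-2.85, 2.85], [-0.5, 2.14], [-1.23, 1.37], [0.21, 2.46], [-1.02, 4.16], [0.16, 2.05], [-2.73, 2.73]. Speed limits (rad/s): [1.89, 1.89, 2.39, 2.39, 3.01, 3.01, 3.01].

INTERFACE

Orientations are given as [roll, pitch, yaw] about the fixed x, y, z axes, in that order (R = Rz(yaw) Ry(pitch) Rx(roll)).
In Python, from rig import get_state, capture, hand_in gives the robot as it stands. The module is installed in compiled form; this text tells all that it offers.
- The arm moves only by the tool arm_command, never from a script. Its argument "series" is a list of rows, each a list of 7 numbers: the turn, a rotation vector about the tool's x, y, z in degrees, then the shift along the tool's x, y, z in cm, then the finger opening in cm, from 0 to 9.4. A call has 1 to 20 rows; each row is the pose to reach, as a shift and turn from the pose measured when the call began, along the tool's axes at that moment; what a row does not reach only later rows make up. A row lasts 1/8 s, in which the tool goes at most 62.5 mm and 10.7 degrees, less where a joint would pass 70% of its speed; a pose out of reach is approached as far as the arm can. A call with a gripper value outside its range is refused whole. The fingers move at their own pace and stop on an object; "force" is the grip in N (left out, the last holds). Time passes only in rows, so rows that repeat a pose let the fingers close. It gives the time, the measured TCP pose, the force and the opening at its end, in the units of the state.
- get_state(): the state, without advancing time (a new reading comes with each control period).
- capture(name): name is "side" or "top" or "wrist"; returns a dict with "pixels" (400x640x3 uint8, blue, green, red), "intrinsics" (3x3 intrinsics, pixels), "origin" and "attitude" of the camera in the world; the wrist camera has in their place "mount" (4x4, takes a point from camera to tool coordinates, whose origin is the TCP and whose axes are the tool frame's). Camera axes: x right, y down, z forward; pixel columns grow to the right and rows downward; lengths in m; the calibration is good to about 2 mm. A picture is of the moment at which its call begins: read the wrist's pose just before it. There is no depth.
- hand_in(): hands the job in, once; it reports no verdict.
The state is a dict: "t": time; "joint_positions": joint angles; "dq": joint speeds; "joint_torque": joint torques, N m; "position": TCP position; "ee_rot": TCP orientation; "ft_force": force on the tool from outside, world axes, zero at the start; "moment": the same for the moment, N m; "finger_gap": finger opening in m.
Only numpy, scipy, OpenCV 4.12 (cv2) and the standard library are available. Lean on these libraries where they do the work, as an engineer would, in place of code of your own. Each camera call takes 0.05 s, during which the arm holds its last target.

## Working session

There is one attempt and no reset: what is moved stays moved. The work goes in short steps, Python scripts to look and compute and a tool call to move; the robot and the scene stay as the last step left them, time stands still between calls to the robot, and variables do not carry over. Pictures are saved under pics/ and viewed, and the job is handed in when it is done.

Besides the shell and the picture viewer there is one more tool, called after "Call:" as name([rows], argument=value, ...), one row to a line, values as JSON. arm_command: Moves the arm, as the interface text tells. Its arguments: {"type":"object","properties":{"series":{"type":"array","items":{"type":"array","items":{"type":"number"}}},"force":{"type":"number"}},"required":["series"]}

```bash
mkdir -p pics; ls; cat > h.py <<'E'
import numpy as np, cv2
from rig import get_state, capture
from scipy.spatial.transform import Rotation as R
E
python3 - <<'E'
from h import *
s=get_state(); print({k:(np.round(v,3).tolist()) for k,v in s.items()})
for n in ("side","top","wrist"):
    c=capture(n); cv2.imwrite(f"pics/{n}0.png",c["pixels"])
    print(n,{k:np.round(v,4).tolist() for k,v in c.items() if k!="pixels"})
E
```

```text
pics
{'t': 0.0, 'joint_positions': [1.165, 0.427, 0.074, 1.607, -0.034, 1.111, -0.067], 'dq': [-0.0, -0.0, 0.001, -0.001, -0.001, 0.001, -0.001], 'joint_torque': [-0.002, -93.583, 3.666, -45.42, -0.049, 0.02, 0.0], 'position': [0.171, -0.653, 0.219], 'ee_rot': [-3.044, 1.57, 1.924], 'ft_force': [0.474, 0.245, 0.089], 'moment': [0.006, 0.083, -0.016], 'finger_gap': 0.094}
side {'intrinsics': [[364.7314, 0.0, 320.0056], [0.0, 364.7314, 204.4381], [0.0, 0.0, 1.0]], 'origin': [0.2919, -0.7011, 0.5495], 'attitude': [-2.1629, 0.0141, -0.3274]}
top {'intrinsics': [[410.9346, 0.0, 316.9983], [0.0, 410.9346, 203.8003], [0.0, 0.0, 1.0]], 'origin': [0.4026, 0.0214, 1.0702], 'attitude': [-3.051, -0.0306, -1.5508]}
wrist {'intrinsics': [[295.5863, 0.0, 321.2705], [0.0, 295.5863, 196.815], [0.0, 0.0, 1.0]], 'mount': [[0.0008, -0.2684, 0.9633, -0.1648], [-0.0005, -0.9633, -0.2684, 0.078], [1.0, -0.0003, -0.0009, -0.0003], [0.0, 0.0, 0.0, 1.0]]}
```

View pics/top0.png

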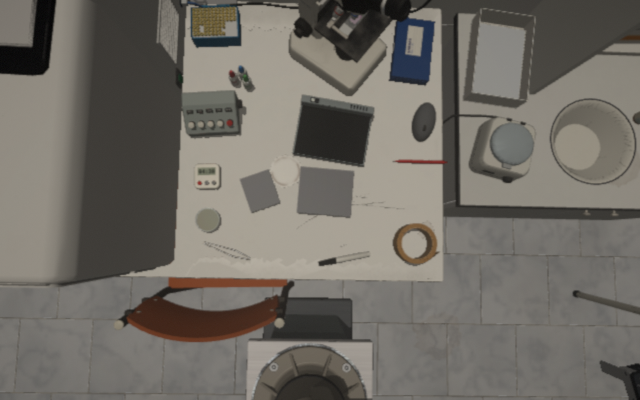

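View pics/side0.png

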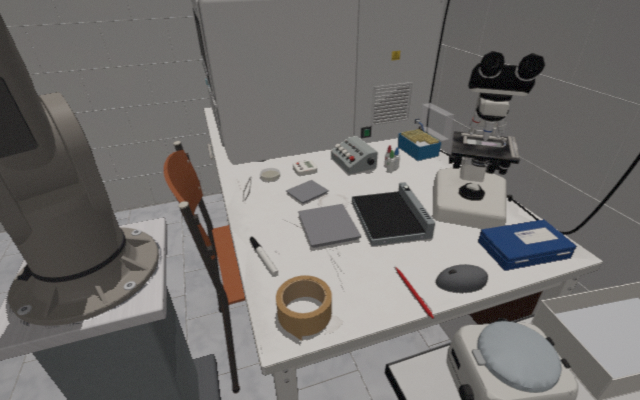

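View pics/wrist0.png

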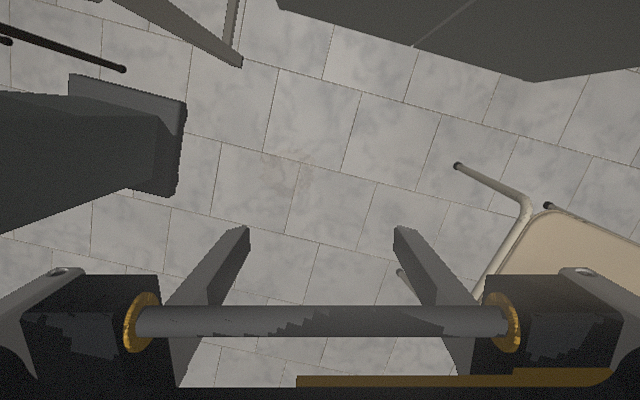

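The top view shows the viewing box at about (334,132). There are two grey slabs that could be the tile: a larger one at (326,192) and a smaller one at (260,190). The timer is at (207,176), the dish at (208,220) and the tape at (415,244). Next I'll measure both slabs and the box, with a close crop.

```bash
cat >> h.py <<'E'
def cam(c):
    K=np.array(c["intrinsics"]);o=np.array(c["origin"]);A=np.array(c["attitude"])
    Rm=R.from_euler("xyz",A).as_matrix() if A.size==3 else A
    return K,o,Rm
def ray(c,uv,z):
    K,o,Rm=cam(c); uv=np.atleast_2d(np.asarray(uv,float))
    d=(Rm@np.linalg.inv(K)@np.c_[uv,np.ones(len(uv))].T).T
    return o+d*((z-o[2])/d[:,2])[:,None]
def proj(c,P):
    K,o,Rm=cam(c); q=(K@Rm.T@(np.atleast_2d(P)-o).T).T
    return q[:,:2]/q[:,2:]
E
python3 - <<'E'
from h import *
c=capture("top"); im=c["pixels"]
crop=im[80:260,190:450]; cv2.imwrite("pics/crop1.png",cv2.resize(crop,None,fx=3,fy=3,interpolation=cv2.INTER_CUBIC))
g=cv2.cvtColor(im,cv2.COLOR_BGR2GRAY)
for p in [(326,192),(260,190),(334,132),(400,180),(318,100),(415,244)]: print(p,im[p[1],p[0]])
m=((g>60)&(g<120)).astype(np.uint8)
for m,lab in ((m,"grey"),((g<60).astype(np.uint8),"dark")):
    cs,_=cv2.findContours(m,cv2.RETR_EXTERNAL,cv2.CHAIN_APPROX_NONE)
    for q in cs:
        if 700<cv2.contourArea(q)<15000:
            r=cv2.minAreaRect(q)
            if not(180<r[0][0]<440 and 80<r[0][1]<270): continue
            b=cv2.boxPoints(r)
            z=0.016 if lab=="grey" else .02
            P=ray(c,b,z); print(lab,np.round(r[0],1),"len",np.round(np.linalg.norm(P-np.roll(P,1,0),axis=1),4),"ctr",P.mean(0).round(4)); print(P.round(4).tolist())
E
```

```text
(326, 192) [ 95  99 102]
(260, 190) [100 103 107]
(334, 132) [34 36 38]
(400, 180) [149 161 168]
(318, 100) [48 51 51]
(415, 244) [148 160 167]
grey [414.5 243.5] len [0.1061 0.1123 0.1068 0.1115] ctr [ 0.4024 -0.262   0.016 ]
[[0.43, -0.1901, 0.016], [0.4734, -0.2937, 0.016], [0.3743, -0.3335, 0.016], [0.3319, -0.2305, 0.016]]
grey [260. 191.] len [0.0934 0.078  0.0938 0.0774] ctr [0.5289 0.1385 0.016 ]
[[0.5594, 0.1911, 0.016], [0.5863, 0.1179, 0.016], [0.4981, 0.086, 0.016], [0.4718, 0.1589, 0.016]]
grey [325.1 191.9] len [0.138  0.1218 0.1395 0.1222] ctr [ 0.5307 -0.0292  0.016 ]
[[0.4739, 0.0434, 0.016], [0.5955, 0.0367, 0.016], [0.5878, -0.1026, 0.016], [0.4659, -0.0944, 0.016]]
grey [333.1 130.9] len [0.1933 0.1642 0.1961 0.1647] ctr [ 0.6925 -0.0474  0.016 ]
[[0.6258, 0.0608, 0.016], [0.7883, 0.0369, 0.016], [0.7592, -0.157, 0.016], [0.5968, -0.1302, 0.016]]
dark [332.3 133.6] len [0.1822 0.1416 0.1845 0.142 ] ctr [ 0.6841 -0.0452  0.02  ]
[[0.6275, 0.0556, 0.02], [0.7676, 0.0353, 0.02], [0.7407, -0.1473, 0.02], [0.6005, -0.1246, 0.02]]
```

View pics/crop1.png

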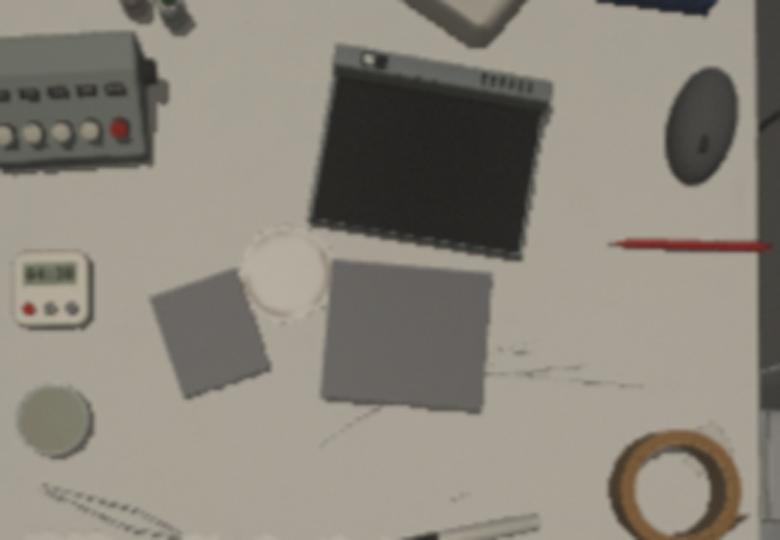

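The slab at (326,192) measures 139 x 122 mm, so it is the tile. The one at (260,190) is 94 x 78 mm, so it is the look-alike. The white disc at (285,170) nearly touches the tile's left edge. Next I'll set up the box frame, measure the discs and work out the approach.

```bash
cat >> h.py <<'E'
YAW=-0.147; O=np.array([0.612,-0.0342,0.])
XB=np.array([np.cos(YAW),np.sin(YAW),0]); YB=np.array([-np.sin(YAW),np.cos(YAW),0]); ZB=np.array([0,0,1.])
RB=np.c_[XB,YB,ZB]
def b2w(p): return O+RB@np.asarray(p,float)
def w2b(p): return RB.T@(np.asarray(p,float)-O)
def toolR(alpha=90,sgn=1):
    "pointing alpha deg below horizontal toward +xb; z tool = sgn*yb"
    a=np.deg2rad(alpha); x=np.cos(a)*XB-np.sin(a)*ZB; z=sgn*YB; y=np.cross(z,x); return np.c_[x,y,z]
def delta(pb,Rt=None,s=None):
    s=s or get_state(); R0=R.from_euler("xyz",s["ee_rot"]).as_matrix()
    sh=R0.T@(b2w(pb)-np.array(s["position"]))*100
    rv=np.zeros(3) if Rt is None else np.rad2deg(R.from_matrix(R0.T@Rt).as_rotvec())
    return rv.round(2),sh.round(2)
def st():
    s=get_state(); R0=R.from_euler("xyz",s["ee_rot"]).as_matrix()
    print("t",round(s["t"],2),"tcp_b",(w2b(s["position"])*1000).round(1),"toolx_b",(RB.T@R0[:,0]).round(3),"toolz_b",(RB.T@R0[:,2]).round(3),"F_b",(RB.T@np.array(s["ft_force"])).round(2),"gap",round(s["finger_gap"],4))
    return s
E
python3 - <<'E'
from h import *
s=st()
c=capture("top")
for z,p in ((.016,(285,170)),(.016,(208,220)),(0.019,(207,176)),(0.03,(415,244))): P=ray(c,p,z)[0]; print(p,P.round(3),w2b(P).round(3))
for sg in (1,-1):
  print(sg,delta([-0.19,-0.006,0.15],toolR(90,sg)))
P=[0.42,-0.35,0.25]; R0=R.from_euler("xyz",s["ee_rot"]).as_matrix()
print(R0.round(3), (R0.T@(np.array(P)-s["position"])*100).round(1))
E
```

```text
t 0.2 tcp_b [-345.9 -676.6  219.1] toolx_b [-0.     0.001 -1.   ] toolz_b [ 0.392 -0.92  -0.001] F_b [-0.3  -0.09 -0.22] gap 0.0942
(285, 170) [0.585 0.076 0.016] [-0.043  0.105  0.016]
(208, 220) [0.451 0.268 0.016] [-0.203  0.275  0.016]
(207, 176) [0.564 0.275 0.019] [-0.093  0.299  0.019]
(415, 244) [ 0.401 -0.259  0.03 ] [-0.176 -0.254  0.03 ]
1 (array([-1.5693e+02, -1.0000e-02, -4.0000e-02]), array([  6.95,  40.63, -55.58]))
-1 (array([23.07, -0.03,  0.  ]), array([  6.95,  40.63, -55.58]))
[[-0.     0.967  0.253]
 [ 0.001  0.253 -0.967]
 [-1.    -0.    -0.001]] [ -3.1  31.8 -23. ]
```

Call:
arm_command([
  [0, 0, 0, -3, 10, -7, 9.4],
  [0, 0, 0, -3, 20, -14, 9.4],
  [0, 0, 0, -3, 32, -23, 9.4],
  [0, 0, 0, -3, 32, -23, 9.4],
  [0, 0, 0, -3, 32, -23, 9.4],
  [0, 0, 0, -3, 32, -23, 9.4],
  [0, 0, 0, -3, 32, -23, 9.4],
  [10, 0, 0, -1, 36, -32, 9.4],
  [20, 0, 0, 2, 40, -44, 9.4],
  [23.1, 0, 0, 2, 40.6, -55.6, 9.4],
  [23.1, 0, 0, 2, 40.6, -55.6, 9.4],
  [23.1, 0, 0, 2, 40.6, -55.6, 9.4],
  [23.1, 0, 0, 2, 40.6, -55.6, 9.4],
  [23.1, 0, 0, 2, 40.6, -55.6, 9.4],
  [23.1, 0, 0, 2, 40.6, -55.6, 9.4],
  [23.1, 0, 0, 2, 40.6, -55.6, 9.4],
])

```text
t: 2.25
position: [0.423, -0.0132, 0.1995]
ee_rot: [-2.705, 1.57, 1.858]
ft_force: [0.4, -0.8, 0.8]
finger_gap: 0.0937
```

```bash
python3 - <<'E'
from h import *
s=st(); print(np.round(s["joint_positions"],2))
c=capture("wrist"); cv2.imwrite("pics/w1.png",c["pixels"])
c=capture("side"); cv2.imwrite("pics/s1.png",c["pixels"][100:300,200:520])
print(delta([-0.172,-0.006,0.05],toolR(90,-1)))
E
```

```text
t 2.25 tcp_b [-190.1   -6.9  199.5] toolx_b [-0.  0. -1.] toolz_b [-0.002 -1.    -0.   ] F_b [ 0.56 -0.72  0.82] gap 0.0937
[ 0.24  0.05 -0.37  2.14  0.02  0.95 -1.86]
(array([-0.11, -0.03,  0.02]), array([14.95,  1.82, -0.07]))
```

View pics/w1.png

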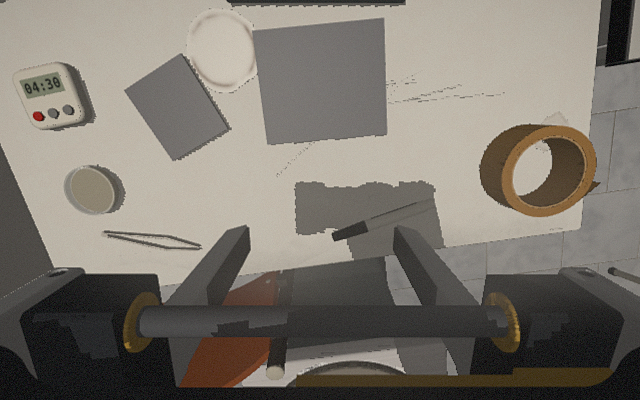

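View pics/s1.png

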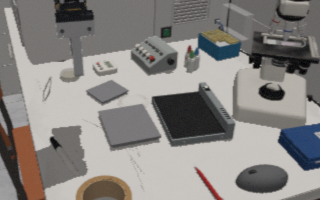

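The wrist view shows the tile at (325,80), with the white boat at (222,50) close on its left. The pen at (370,220) is behind the fingers. I'll go down behind the tile.

Call:
arm_command([
  [0, 0, 0, 6, 0.7, 0, 9.4],
  [0, 0, 0, 11, 1.4, 0, 9.4],
  [0, 0, 0, 15, 1.8, 0.0, 9.4],
  [0, 0, 0, 15, 1.8, 0.0, 9.4],
  [0, 0, 0, 15, 1.8, 0.0, 9.4],
])

```text
t: 2.98
position: [0.4412, -0.0158, 0.0507]
ee_rot: [2.419, 1.57, 0.698]
ft_force: [0.5, -0.2, 0.2]
finger_gap: 0.0942
```

```bash
python3 - <<'E'
from h import *
s=st(); print(np.round(s["joint_positions"],2))
for a in (80,70): print(a,delta([-0.172,-0.006,0.05],toolR(a,-1)))
E
```

```text
t 2.98 tcp_b [-171.6   -6.8   50.7] toolx_b [ 0.001  0.001 -1.   ] toolz_b [-0.002 -1.    -0.001] F_b [ 0.58 -0.17  0.22] gap 0.0942
[ 0.19  0.32 -0.34  2.24  0.18  0.61 -2.01]
80 (array([-0.15, -0.02,  9.97]), array([ 0.07, -0.04, -0.08]))
70 (array([-1.500e-01, -1.000e-02,  1.997e+01]), array([ 0.07, -0.04, -0.08]))
```

Call:
arm_command([
  [0, 0, 10, 0, 0, 0, 9.4],
  [0, 0, 20, 0, 0, 0, 9.4],
  [0, 0, 20, 0, 0, 0, 9.4],
  [0, 0, 20, 0, 0, 0, 9.4],
])

```text
t: 3.48
position: [0.4493, -0.0182, 0.0593]
ee_rot: [1.573, 1.231, -0.145]
ft_force: [-0.3, -0.4, -0.5]
finger_gap: 0.0942
```

```bash
python3 - <<'E'
from h import *
s=st(); print(np.round(s["joint_positions"],2))
print(delta([-0.175,-0.006,0.022],toolR(70,-1)))
E
```

```text
t 3.48 tcp_b [-163.3   -8.    59.3] toolx_b [ 0.333  0.001 -0.943] toolz_b [ 0.001 -1.    -0.001] F_b [-0.21 -0.4  -0.55] gap 0.0942
[ 0.2   0.2  -0.41  2.46  0.86  0.26 -2.73]
(array([ 0.02, -0.05,  0.54]), array([ 3.13, -2.35, -0.2 ]))
```

```bash
python3 - <<'E'
from h import *
for p in ([-0.172,-0.006,0.03],[-0.172,-0.006,0.018]): print(delta(p,toolR(80,-1)))
E
```

```text
(array([ 0.02, -0.05, -9.46]), array([ 2.48, -1.8 , -0.2 ]))
(array([ 0.02, -0.05, -9.46]), array([ 3.61, -2.2 , -0.2 ]))
```

Call:
arm_command([
  [0, 0, -9.5, 2.5, -1.8, -0.2, 9.4],
  [0, 0, -9.5, 2.5, -1.8, -0.2, 9.4],
  [0, 0, -9.5, 3.6, -2.2, -0.2, 9.4],
  [0, 0, -9.5, 3.6, -2.2, -0.2, 9.4],
  [0, 0, -9.5, 3.6, -2.2, -0.2, 9.4],
])

```text
t: 4.1
position: [0.4414, -0.0149, 0.0188]
ee_rot: [1.575, 1.397, -0.144]
ft_force: [0.8, 1.1, -0.0]
finger_gap: 0.094
```

```bash
python3 - <<'E'
from h import *
s=st(); print(np.round(s["joint_positions"],2))
for p in ([-0.152,-0.006,0.018],[-0.14,-0.006,0.018]): print(delta(p,toolR(80,-1)))
c=capture("side"); cv2.imwrite("pics/s2.png",cv2.resize(c["pixels"][120:280,240:460],None,fx=3,fy=3))
E
```

```text
t 4.1 tcp_b [-171.5   -5.9   18.8] toolx_b [ 0.173  0.001 -0.985] toolz_b [-0.    -1.    -0.001] F_b [ 0.66  1.17 -0.02] gap 0.094
[ 0.27  0.34 -0.47  2.38  0.62  0.36 -2.46]
(array([-0.02, -0.03,  0.02]), array([0.42, 1.91, 0.01]))
(array([-0.02, -0.03,  0.02]), array([0.63, 3.09, 0.01]))
```

View pics/s2.png

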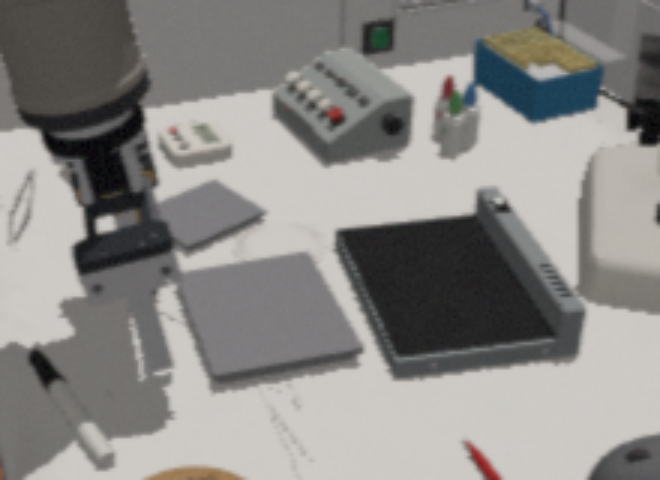

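Call:
arm_command([
  [0, 0, 0, 0.13, 0.4, 0, 9.4],
  [0, 0, 0, 0.2, 0.8, 0, 9.4],
  [0, 0, 0, 0.25, 1.2, 0, 9.4],
  [0, 0, 0, 0.33, 1.5, 0, 9.4],
  [0, 0, 0, 0.4, 1.8, 0, 9.4],
  [0, 0, 0, 0.44, 2.0, 0, 9.4],
  [0, 0, 0, 0.48, 2.2, 0, 9.4],
  [0, 0, 0, 0.52, 2.4, 0, 9.4],
  [0, 0, 0, 0.55, 2.6, 0, 9.4],
  [0, 0, 0, 0.58, 2.8, 0, 9.4],
  [0, 0, 0, 0.62, 3.0, 0, 9.4],
  [0, 0, 0, 0.62, 3.1, 0, 9.4],
  [0, 0, 0, 0.62, 3.1, 0, 9.4],
])

```text
t: 5.78
position: [0.4727, -0.0197, 0.0181]
ee_rot: [1.574, 1.396, -0.144]
ft_force: [-0.2, -0.3, -1.3]
finger_gap: 0.0942
```

```bash
cat > look.py <<'E'
from h import *
import sys
s=st(); print(np.round(s["joint_positions"],2))
n=sys.argv[1]
c=capture("side"); a=cv2.resize(c["pixels"][130:270,260:460],None,fx=2,fy=2)
c=capture("top"); b=cv2.resize(c["pixels"][80:220,270:410],None,fx=2,fy=2)
cv2.imwrite(f"pics/{n}.png",np.hstack([a,b]))
E
python3 look.py p1
python3 - <<'E'
from h import *
for p in ([-0.134,-0.006,0.018],[-0.128,-0.006,0.018]): print(delta(p,toolR(80,-1)))
E
```

```text
t 5.78 tcp_b [-139.9   -6.    18.1] toolx_b [ 0.174  0.001 -0.985] toolz_b [-0.    -1.    -0.001] F_b [-0.2  -0.32 -1.3 ] gap 0.0942
[ 0.29  0.38 -0.47  2.31  0.61  0.38 -2.42]
(array([-0.01, -0.03, -0.  ]), array([0.11, 0.58, 0.  ]))
(array([-0.01, -0.03, -0.  ]), array([0.22, 1.17, 0.  ]))
```

View pics/p1.png

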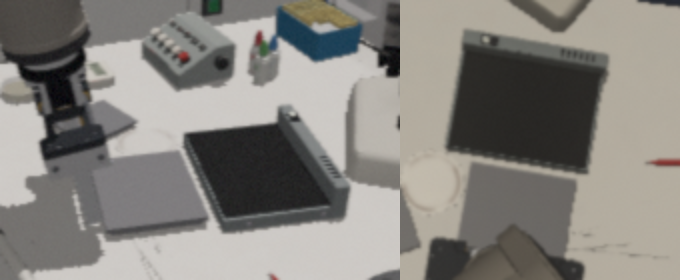

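The tile is now roughly square to the box, with a few millimetres of gap left. I'll close in carefully.

Call:
arm_command([
  [0, 0, 0, 0.02, 0.15, 0, 9.4],
  [0, 0, 0, 0.05, 0.3, 0, 9.4],
  [0, 0, 0, 0.08, 0.45, 0, 9.4],
  [0, 0, 0, 0.11, 0.6, 0, 9.4],
  [0, 0, 0, 0.12, 0.7, 0, 9.4],
  [0, 0, 0, 0.12, 0.7, 0, 9.4],
])

```text
t: 6.62
position: [0.4799, -0.0207, 0.0182]
ee_rot: [1.575, 1.396, -0.143]
ft_force: [-1.0, 0.3, -0.2]
finger_gap: 0.094
```

```bash
python3 -c "
from h import *
st()"
```

```text
t 6.62 tcp_b [-132.6   -6.    18.2] toolx_b [ 0.174  0.001 -0.985] toolz_b [-0.    -1.    -0.001] F_b [-1.01  0.18 -0.17] gap 0.094
```

Call:
arm_command([
  [0, 0, 0, 0.02, 0.1, 0, 9.4],
  [0, 0, 0, 0.03, 0.2, 0, 9.4],
  [0, 0, 0, 0.05, 0.3, 0, 9.4],
  [0, 0, 0, 0.05, 0.3, 0, 9.4],
])

```text
t: 7.12
position: [0.4831, -0.0211, 0.0182]
ee_rot: [1.575, 1.396, -0.143]
ft_force: [-0.4, -0.3, -1.5]
finger_gap: 0.0939
```

```bash
python3 look.py p2
```

```text
t 7.12 tcp_b [-129.4   -6.    18.2] toolx_b [ 0.174  0.001 -0.985] toolz_b [-0.    -1.    -0.001] F_b [-0.35 -0.35 -1.46] gap 0.0939
[ 0.29  0.39 -0.47  2.29  0.61  0.4  -2.41]
```

View pics/p2.png

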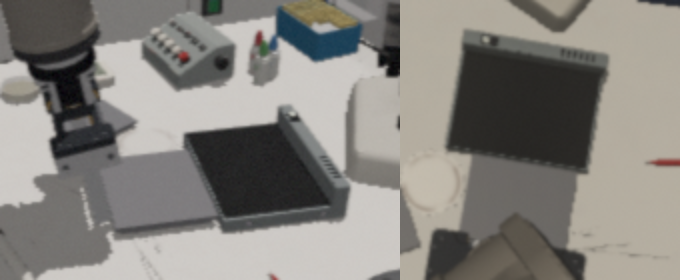

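Both views show the tile very near the box face. I'll go on in 1 mm steps until force builds up.

Call:
arm_command([
  [0, 0, 0, 0.01, 0.08, 0, 9.4],
  [0, 0, 0, 0.03, 0.15, 0, 9.4],
  [0, 0, 0, 0.03, 0.2, 0, 9.4],
  [0, 0, 0, 0.03, 0.2, 0, 9.4],
])

```text
t: 7.72
position: [0.4851, -0.0214, 0.0183]
ee_rot: [1.576, 1.396, -0.143]
ft_force: [-1.8, -0.2, -1.6]
finger_gap: 0.0937
```

Call:
arm_command([
  [0, 0, 0, 0.01, 0.08, 0, 9.4],
  [0, 0, 0, 0.03, 0.15, 0, 9.4],
  [0, 0, 0, 0.03, 0.2, 0, 9.4],
  [0, 0, 0, 0.03, 0.2, 0, 9.4],
])

```text
t: 8.22
position: [0.4861, -0.0216, 0.0181]
ee_rot: [1.573, 1.397, -0.145]
ft_force: [-8.3, 2.3, 5.6]
finger_gap: 0.0937
```

```bash
python3 -c "
from h import *
st()"
```

```text
t 8.22 tcp_b [-126.4   -5.9   18.1] toolx_b [ 0.173  0.    -0.985] toolz_b [-0. -1. -0.] F_b [-8.58  1.03  5.62] gap 0.0937
```

Call:
arm_command([
  [0, 0, 0, -0.18, 0.15, 0, 9.4],
  [0, 0, 0, -0.38, 0.19, 0, 9.4],
  [0, 0, 0, -0.57, 0.23, 0, 9.4],
  [0, 0, 0, -0.77, 0.26, 0, 9.4],
])

```text
t: 8.72
position: [0.4861, -0.0215, 0.0256]
ee_rot: [1.571, 1.399, -0.147]
ft_force: [-6.9, 3.4, -1.5]
finger_gap: 0.0938
```

```bash
sed -i 's/^YAW=-0.147; O=np.array(\[0.612,-0.0342,0.\])/YAW=-0.147; O=np.array([0.616,-0.0348,0.])/' h.py; python3 look.py p3
```

```text
t 8.72 tcp_b [-130.4   -5.9   25.6] toolx_b [ 0.171  0.    -0.985] toolz_b [ 0. -1. -0.] F_b [-7.33  2.33 -1.51] gap 0.0938
[ 0.31  0.38 -0.5   2.28  0.58  0.42 -2.38]
```

View pics/p3.png

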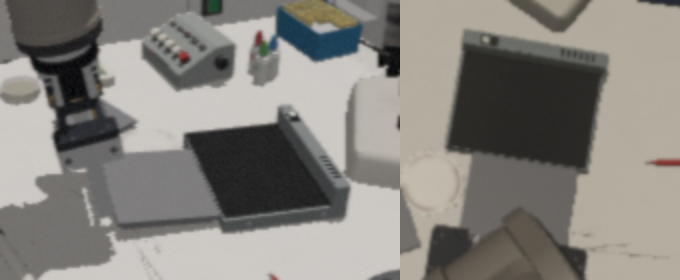

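```bash
python3 - <<'E'
from h import *
c=capture("side"); cv2.imwrite("pics/z1.png",cv2.resize(c["pixels"][180:260,280:400],None,fx=6,fy=6,interpolation=cv2.INTER_CUBIC))
# predicted near-edge corners flat vs tilted 4deg (side view)
for th in (0,4):
    t=np.deg2rad(th)
    P=np.array([b2w([-.120*np.cos(t)+.016*np.sin(t),y-.006,.120*np.sin(t)+.016*np.cos(t)]) for y in(.07,-.07)])
    print(th,proj(c,P).round(1), ((proj(c,P)-[280,180])*6).round())
E
```

```text
0 [[308.6 208.2]
 [318.1 242.4]] [[172. 169.]
 [229. 375.]]
4 [[309.1 205.4]
 [318.7 239.5]] [[174. 153.]
 [232. 357.]]
```

View pics/z1.png

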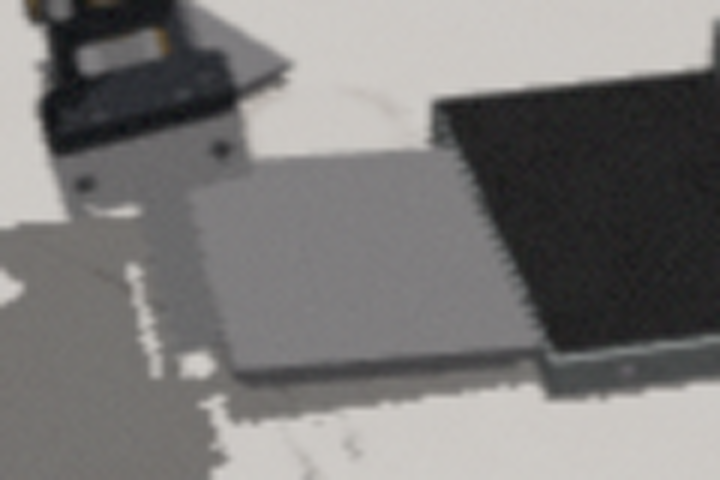

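```bash
python3 - <<'E'
import cv2,numpy as np
a=[cv2.resize(cv2.imread(f"pics/{n}.png")[120:240,80:240],None,fx=2.5,fy=2.5,interpolation=cv2.INTER_CUBIC) for n in("p2","p3")]
cv2.imwrite("pics/cmp.png",np.hstack(a))
E
```

```text
(no output)
```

View pics/cmp.png

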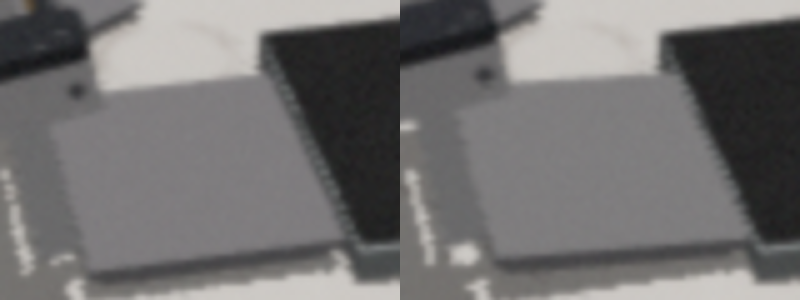

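The tile's near corner has risen about 2.4 px since p2, from (93,270) to (97,258) in the comparison crop. That is roughly 3.5 degrees, so friction is lifting it. I'll carry on along the arc.

Call:
arm_command([
  [0, 0, 0, -0.2, 0.18, 0, 9.4],
  [0, 0, 0, -0.39, 0.22, 0, 9.4],
  [0, 0, 0, -0.62, 0.29, 0, 9.4],
  [0, 0, 0, -0.85, 0.36, 0, 9.4],
  [0, 0, 0, -1.05, 0.43, 0, 9.4],
  [0, 0, 0, -1.24, 0.5, 0, 9.4],
  [0, 0, 0, -1.43, 0.57, 0, 9.4],
  [0, 0, 0, -1.63, 0.65, 0, 9.4],
])

```text
t: 9.88
position: [0.4878, -0.0219, 0.0421]
ee_rot: [1.567, 1.402, -0.151]
ft_force: [-9.9, 4.1, 0.0]
finger_gap: 0.0938
```

```bash
python3 look.py p4; cat >> h.py <<'E'
def arc(th0,ths,press=1.2,turn0=0,turn1=0,r=120.):
    "rows along arc from current pose; tool turns about z from 0 to turn1 deg; contact point assumed at tip front"
    s=get_state(); R0=R.from_euler("xyz",s["ee_rot"]).as_matrix()
    tip=np.array([1.2,0.8,0])  # cm, contact in tool frame
    a0=np.deg2rad(th0)
    for i,th in enumerate(ths):
        a=np.deg2rad(th); d=RB@np.array([r*(np.cos(a0)-np.cos(a))+press,0,r*(np.sin(a)-np.sin(a0))])/10
        k=turn1*(i+1)/len(ths); Rk=R.from_rotvec([0,0,np.deg2rad(k)]).as_matrix()
        sh=R0.T@d+tip-Rk@tip
        print([0,0,round(k,1),*sh.round(2).tolist(),9.4])
E
python3 -c "
from h import *
arc(11.5,[13.5,15.5,17.5,19.5,21.5,23.5,25.5,27.5],turn1=8)
"
```

```text
t 9.88 tcp_b [-128.7   -6.    42.1] toolx_b [ 0.168 -0.001 -0.986] toolz_b [ 0.    -1.     0.001] F_b [-10.35   2.59   0.03] gap 0.0938
[ 0.35  0.36 -0.53  2.26  0.53  0.46 -2.32]
[0, 0, 1.0, -0.35, 0.26, 0.0, 9.4]
[0, 0, 2.0, -0.72, 0.41, 0.0, 9.4]
[0, 0, 3.0, -1.08, 0.57, 0.0, 9.4]
[0, 0, 4.0, -1.44, 0.75, 0.0, 9.4]
[0, 0, 5.0, -1.78, 0.94, 0.0, 9.4]
[0, 0, 6.0, -2.12, 1.14, 0.0, 9.4]
[0, 0, 7.0, -2.45, 1.36, 0.0, 9.4]
[0, 0, 8.0, -2.77, 1.59, 0.0, 9.4]
```

View pics/p4.png

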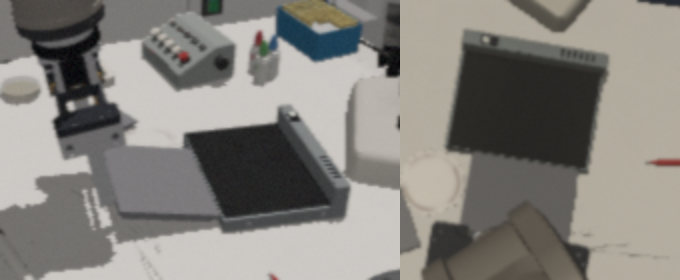

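Call:
arm_command([
  [0, 0, 1, -0.35, 0.23, 0, 9.4],
  [0, 0, 2, -0.72, 0.38, 0, 9.4],
  [0, 0, 3, -1.08, 0.54, 0, 9.4],
  [0, 0, 4, -1.44, 0.72, 0, 9.4],
  [0, 0, 5, -1.78, 0.91, 0, 9.4],
  [0, 0, 6, -2.12, 1.11, 0, 9.4],
  [0, 0, 7, -2.45, 1.33, 0, 9.4],
  [0, 0, 8, -2.77, 1.56, 0, 9.4],
])

```text
t: 10.98
position: [0.4964, -0.0233, 0.0713]
ee_rot: [1.565, 1.265, -0.152]
ft_force: [-16.1, 5.6, 5.7]
finger_gap: 0.0941
```

```bash
python3 look.py p5; 
python3 -c "
from h import *
arc(27,[29,31,33,35,37,39,41,43],turn1=8)
"
```

```text
t 10.97 tcp_b [-120.    -6.1   71.3] toolx_b [ 0.301 -0.001 -0.954] toolz_b [ 0.001 -1.     0.002] F_b [-16.74   3.15   5.67] gap 0.0941
[ 0.28  0.26 -0.47  2.33  0.64  0.35 -2.46]
[0, 0, 1.0, -0.24, 0.39, 0.0, 9.4]
[0, 0, 2.0, -0.51, 0.68, 0.0, 9.4]
[0, 0, 3.0, -0.77, 0.98, 0.0, 9.4]
[0, 0, 4.0, -1.01, 1.29, 0.0, 9.4]
[0, 0, 5.0, -1.25, 1.6, 0.0, 9.4]
[0, 0, 6.0, -1.47, 1.93, 0.0, 9.4]
[0, 0, 7.0, -1.68, 2.26, 0.01, 9.4]
[0, 0, 8.0, -1.87, 2.61, 0.01, 9.4]
```

View pics/p5.png

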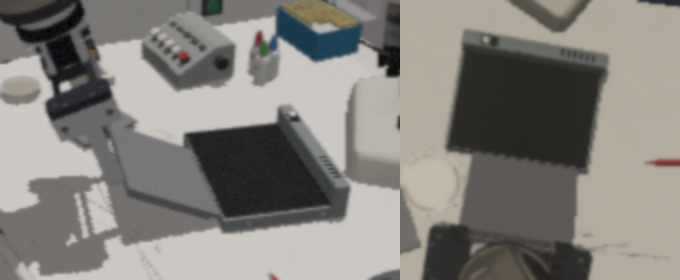

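The side view shows the tile at about 25 degrees. The push is 17 N and rising, so I'll ease the horizontal part and take shorter calls.

Call:
arm_command([
  [0, 0, 1, -0.26, 0.31, 0, 9.4],
  [0, 0, 2, -0.53, 0.59, 0, 9.4],
  [0, 0, 3, -0.79, 0.88, 0, 9.4],
  [0, 0, 4, -1.04, 1.18, 0, 9.4],
])

```text
t: 11.58
position: [0.5049, -0.0244, 0.0853]
ee_rot: [1.566, 1.194, -0.15]
ft_force: [-1.8, 0.9, -0.3]
finger_gap: 0.0935
```

```bash
python3 look.py p6; 
python3 -c "
from h import *
arc(34,[36,38,40,42,44],turn1=5,press=0.5)
"
```

```text
t 11.57 tcp_b [-111.5   -6.    85.3] toolx_b [ 0.368 -0.001 -0.93 ] toolz_b [ 0.001 -1.     0.002] F_b [-1.94  0.63 -0.25] gap 0.0935
[ 0.23  0.22 -0.42  2.36  0.75  0.3  -2.58]
[0, 0, 1.0, -0.2, 0.38, 0.0, 9.4]
[0, 0, 2.0, -0.4, 0.71, 0.0, 9.4]
[0, 0, 3.0, -0.59, 1.06, 0.0, 9.4]
[0, 0, 4.0, -0.77, 1.41, 0.0, 9.4]
[0, 0, 5.0, -0.93, 1.77, 0.0, 9.4]
```

View pics/p6.png

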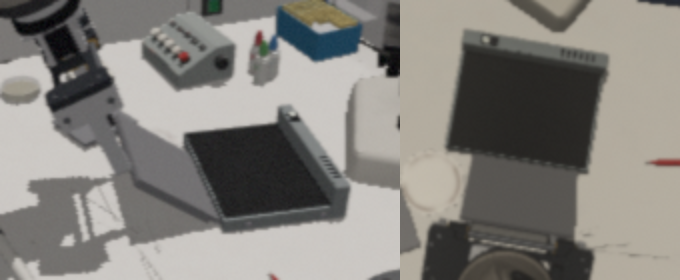

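Call:
arm_command([
  [0, 0, 0, -0.2, 0.42, 0, 9.4],
  [0, 0, 0, -0.42, 0.78, 0, 9.4],
  [0, 0, 0, -0.62, 1.15, 0, 9.4],
  [0, 0, 0, -0.83, 1.5, 0, 9.4],
  [0, 0, 0, -1.02, 1.87, 0, 9.4],
])

```text
t: 12.3
position: [0.5186, -0.0264, 0.102]
ee_rot: [1.566, 1.194, -0.15]
ft_force: [1.1, -0.8, 0.8]
finger_gap: 0.0938
```

```bash
python3 look.py p7; 
python3 -c "
from h import *
arc(43,[45,47,49,51,53,55,57],turn1=0,press=0.5)
"
```

```text
t 12.3 tcp_b [-97.6  -5.9 102. ] toolx_b [ 0.368 -0.001 -0.93 ] toolz_b [ 0.001 -1.     0.002] F_b [ 1.16 -0.61  0.77] gap 0.0938
[ 0.28  0.21 -0.47  2.32  0.65  0.34 -2.46]
[0, 0, 0.0, -0.15, 0.43, 0.0, 9.4]
[0, 0, 0.0, -0.31, 0.82, 0.0, 9.4]
[0, 0, 0.0, -0.46, 1.21, 0.0, 9.4]
[0, 0, 0.0, -0.59, 1.61, 0.0, 9.4]
[0, 0, 0.0, -0.71, 2.01, 0.0, 9.4]
[0, 0, 0.0, -0.81, 2.41, 0.0, 9.4]
[0, 0, 0.0, -0.9, 2.82, 0.0, 9.4]
```

View pics/p7.png

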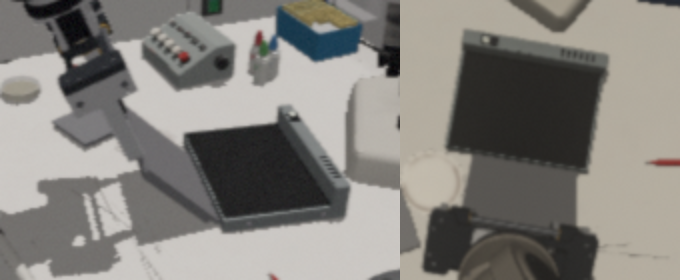

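The tile is at about 43 degrees, resting on the fingertips with very little force. I'll go on, rising a little less than the arc so the tips gain overlap on the block.

Call:
arm_command([
  [0, 0, 0, -0.1, 0.39, 0, 9.4],
  [0, 0, 0, -0.21, 0.75, 0, 9.4],
  [0, 0, 0, -0.31, 1.12, 0, 9.4],
  [0, 0, 0, -0.39, 1.5, 0, 9.4],
  [0, 0, 0, -0.46, 1.88, 0, 9.4],
])

```text
t: 13.02
position: [0.5348, -0.0287, 0.1136]
ee_rot: [1.567, 1.193, -0.15]
ft_force: [-0.3, 0.6, -0.4]
finger_gap: 0.094
```

```bash
python3 look.py p8
```

```text
t 13.03 tcp_b [-81.2  -5.9 113.6] toolx_b [ 0.369 -0.001 -0.929] toolz_b [ 0.001 -1.     0.002] F_b [-0.4   0.51 -0.41] gap 0.094
[ 0.31  0.21 -0.49  2.28  0.6   0.37 -2.4 ]
```

View pics/p8.png

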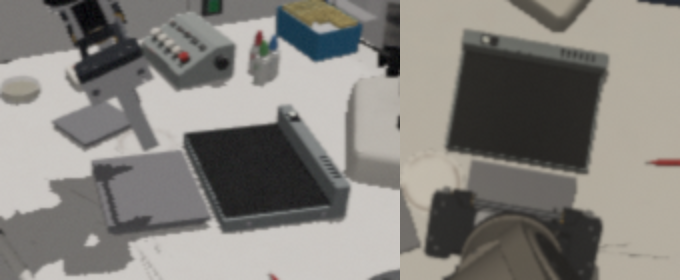

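The tips slipped out and the tile dropped back onto the desk, wells still down. I think the tips left the notch under the flange when I rose less than the arc. Before trying again I'll work out the tile angle in p4 to p7 from the near-right corner pixel.

```bash
python3 - <<'E'
from h import *
import os
a=[cv2.resize(cv2.imread(f"pics/{n}.png")[80:240,60:240],None,fx=2.2,fy=2.2,interpolation=cv2.INTER_CUBIC) for n in("p6","p7")]
cv2.imwrite("pics/cmp2.png",np.hstack(a))
E
```

```text
(no output)
```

View pics/cmp2.png

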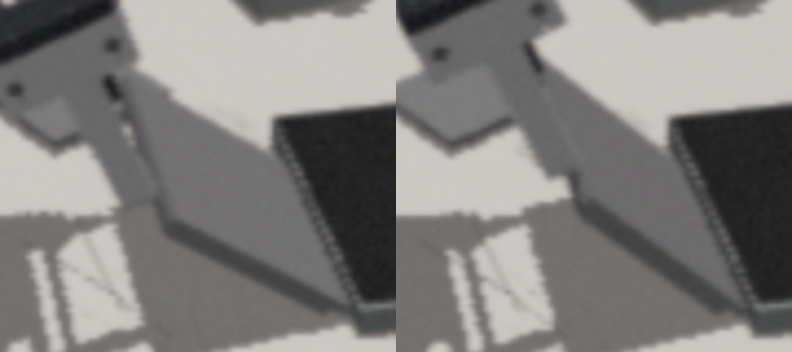

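```bash
python3 look.py p9; python3 - <<'E'
from h import *
c=capture("top"); im=c["pixels"]; cv2.imwrite("pics/t9.png",cv2.resize(im[80:230,240:420],None,fx=4,fy=4,interpolation=cv2.INTER_CUBIC))
E
```

```text
t 13.12 tcp_b [-81.   -5.8 113.7] toolx_b [ 0.369 -0.001 -0.929] toolz_b [ 0.001 -1.     0.001] F_b [-0.39  0.04 -0.35] gap 0.0936
[ 0.31  0.21 -0.49  2.28  0.6   0.37 -2.4 ]
```

View pics/t9.png

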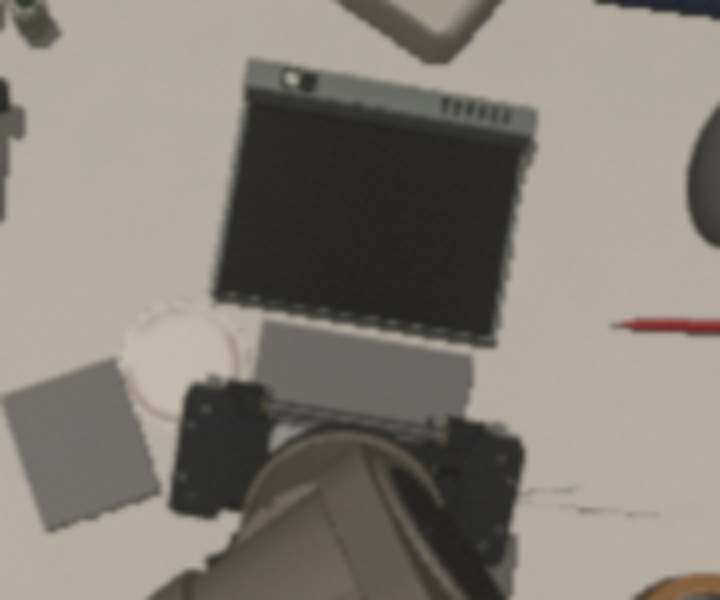

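```bash
python3 - <<'E'
from h import *
c=capture("side")
for th in range(15,50,3):
    t=np.deg2rad(th)
    P=[b2w([-.120*np.cos(t)+h*np.sin(t),-.076,.010+.120*np.sin(t)+h*np.cos(t)]) for h in(0,.006)]
    print(th,proj(c,P).round(1).tolist())
# front right corner of box deck check
print(proj(c,[b2w([0,-.095,.02]),b2w([0,.095,.02])]).round(1))
E
```

```text
15 [[319.7, 233.5], [320.4, 231.4]]
18 [[320.5, 231.3], [321.3, 229.2]]
21 [[321.4, 229.1], [322.3, 227.0]]
24 [[322.4, 226.9], [323.5, 224.8]]
27 [[323.6, 224.7], [324.8, 222.6]]
30 [[324.9, 222.5], [326.3, 220.4]]
33 [[326.4, 220.4], [327.8, 218.3]]
36 [[328.0, 218.3], [329.6, 216.3]]
39 [[329.7, 216.2], [331.4, 214.2]]
42 [[331.5, 214.2], [333.4, 212.3]]
45 [[333.5, 212.2], [335.4, 210.4]]
48 [[335.6, 210.4], [337.6, 208.6]]
[[371.7 239.7]
 [350.8 195.5]]
```

In p7 the fingertip ends right at the tile's near edge, so the contact had crept to the very tip: too much rise at too little press. The retry plan is:
- keep the tool vertical, with the tips lower, about 8 mm under the flange
- hold 6-10 N of press throughout
- follow the corrected arc x = -120cosθ - 6sinθ

```bash
python3 - <<'E'
from h import *
for p in ([-0.10,-0.006,0.125],[-0.158,-0.006,0.06],[-0.158,-0.006,0.016]): print(delta(p,toolR(90,-1)))
E
```

```text
(array([  0.07,   0.08, -21.65]), array([-1.76, -1.28,  0.01]))
(array([  0.07,   0.08, -21.65]), array([ 2.14, -9.07, -0.  ]))
(array([  0.07,   0.08, -21.65]), array([ 6.230e+00, -1.069e+01, -1.000e-02]))
```

Call:
arm_command([
  [0, 0, -8, -1.7, -1.3, 0, 9.4],
  [0, 0, -15, -0.5, -4, 0, 9.4],
  [0, 0, -21.6, 2.1, -9.1, 0, 9.4],
  [0, 0, -21.6, 2.1, -9.1, 0, 9.4],
  [0, 0, -21.6, 2.1, -9.1, 0, 9.4],
  [0, 0, -21.6, 4, -9.8, 0, 9.4],
  [0, 0, -21.6, 6.0, -10.6, 0, 9.4],
  [0, 0, -21.6, 6.2, -10.7, 0, 9.4],
  [0, 0, -21.6, 6.2, -10.7, 0, 9.4],
])

```text
t: 14.45
position: [0.4595, -0.0175, 0.0175]
ee_rot: [1.098, 1.567, -0.619]
ft_force: [-0.0, -0.7, -0.2]
finger_gap: 0.0942
```

```bash
python3 look.py q1
```

```text
t 14.45 tcp_b [-157.3   -5.8   17.5] toolx_b [ 0.003 -0.002 -1.   ] toolz_b [ 0.001 -1.     0.002] F_b [ 0.09 -0.71 -0.19] gap 0.0942
[ 0.36  0.44 -0.54  2.21  0.41  0.59 -2.2 ]
```

View pics/q1.png

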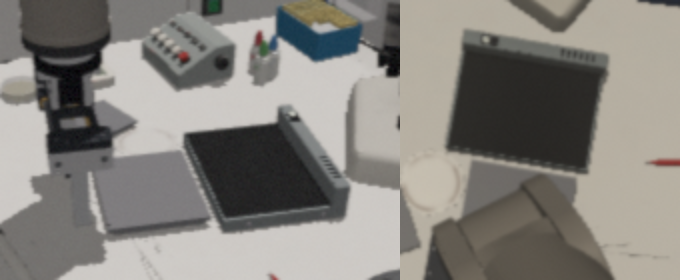

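The side view shows the fingers vertical behind the tile, with a gap of about 7 mm between the tile and the box. I'll push it flush again.

Call:
arm_command([
  [0, 0, 0, 0.1, 0.4, 0, 9.4],
  [0, 0, 0, 0.15, 0.8, 0, 9.4],
  [0, 0, 0, 0.15, 1.1, 0, 9.4],
  [0, 0, 0, 0.15, 1.4, 0, 9.4],
  [0, 0, 0, 0.15, 1.7, 0, 9.4],
  [0, 0, 0, 0.15, 1.9, 0, 9.4],
  [0, 0, 0, 0.15, 2.1, 0, 9.4],
  [0, 0, 0, 0.15, 2.3, 0, 9.4],
  [0, 0, 0, 0.15, 2.5, 0, 9.4],
  [0, 0, 0, 0.15, 2.6, 0, 9.4],
  [0, 0, 0, 0.15, 2.6, 0, 9.4],
])

```text
t: 15.92
position: [0.4854, -0.0215, 0.016]
ee_rot: [1.152, 1.567, -0.565]
ft_force: [-0.5, -0.2, -0.9]
finger_gap: 0.0941
```

Call:
arm_command([
  [0, 0, 0, 0, 0.08, 0, 9.4],
  [0, 0, 0, 0, 0.15, 0, 9.4],
  [0, 0, 0, 0, 0.2, 0, 9.4],
  [0, 0, 0, 0, 0.2, 0, 9.4],
])

```text
t: 16.42
position: [0.4871, -0.0217, 0.016]
ee_rot: [1.034, 1.568, -0.683]
ft_force: [-4.5, 1.3, 2.8]
finger_gap: 0.0937
```

```bash
python3 -c "
from h import *
st()"
```

```text
t 16.43 tcp_b [-129.4   -5.9   16. ] toolx_b [ 0.003 -0.002 -1.   ] toolz_b [ 0.001 -1.     0.002] F_b [-4.62  0.67  2.84] gap 0.0937
```

Call:
arm_command([
  [0, 0, 0, 0, 0.11, 0, 9.4],
  [0, 0, 0, -0.2, 0.11, 0, 9.4],
  [0, 0, 0, -0.41, 0.11, 0, 9.4],
  [0, 0, 0, -0.61, 0.11, 0, 9.4],
  [0, 0, 0, -0.82, 0.11, 0, 9.4],
  [0, 0, 0, -1.02, 0.12, 0, 9.4],
  [0, 0, 0, -1.22, 0.12, 0, 9.4],
  [0, 0, 0, -1.43, 0.13, 0, 9.4],
  [0, 0, 0, -1.63, 0.15, 0, 9.4],
])

```text
t: 17.55
position: [0.4879, -0.0217, 0.0321]
ee_rot: [0.711, 1.569, -1.006]
ft_force: [-6.2, 2.2, -1.2]
finger_gap: 0.0939
```

```bash
cat > look2.py <<'E'
from h import *
import sys
s=st(); print(np.round(s["joint_positions"],2))
c=capture("side"); cv2.imwrite(f"pics/{sys.argv[1]}.png",cv2.resize(c["pixels"][140:260,275:405],None,fx=5,fy=5,interpolation=cv2.INTER_CUBIC))
E
python3 look2.py q2
```

```text
t 17.55 tcp_b [-128.7   -5.8   32.1] toolx_b [ 0.001 -0.002 -1.   ] toolz_b [ 0.001 -1.     0.002] F_b [-6.47  1.24 -1.19] gap 0.0939
[ 0.38  0.45 -0.55  2.14  0.39  0.65 -2.16]
```

View pics/q2.png

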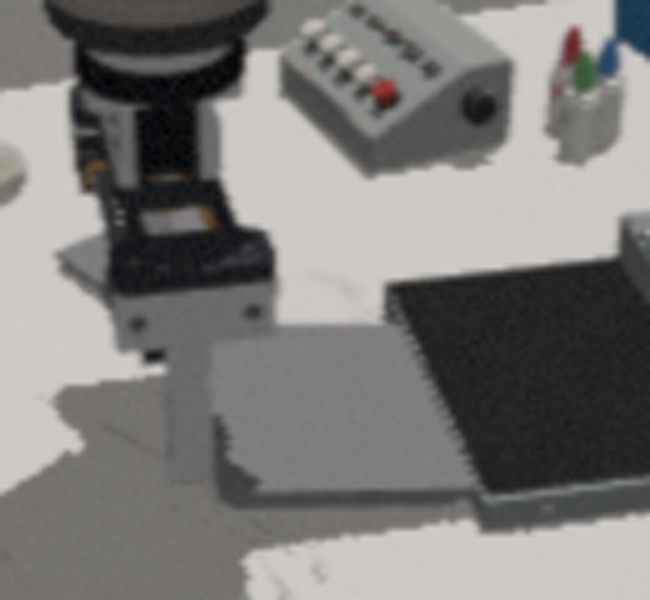

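The finger reaches well below the tile's near edge, and the tile is at about 8 degrees. Continuing.

Call:
arm_command([
  [0, 0, 0, -0.2, 0.11, 0, 9.4],
  [0, 0, 0, -0.4, 0.13, 0, 9.4],
  [0, 0, 0, -0.6, 0.16, 0, 9.4],
  [0, 0, 0, -0.8, 0.19, 0, 9.4],
  [0, 0, 0, -1.0, 0.23, 0, 9.4],
  [0, 0, 0, -1.2, 0.27, 0, 9.4],
])

```text
t: 18.35
position: [0.4897, -0.022, 0.0439]
ee_rot: [-0.097, 1.569, -1.814]
ft_force: [-6.2, 2.3, -0.7]
finger_gap: 0.094
```

```bash
python3 look2.py q3
```

```text
t 18.35 tcp_b [-126.9   -5.8   43.9] toolx_b [-0.    -0.002 -1.   ] toolz_b [ 0.001 -1.     0.002] F_b [-6.48  1.34 -0.68] gap 0.094
[ 0.39  0.43 -0.57  2.13  0.37  0.68 -2.14]
```

View pics/q3.png

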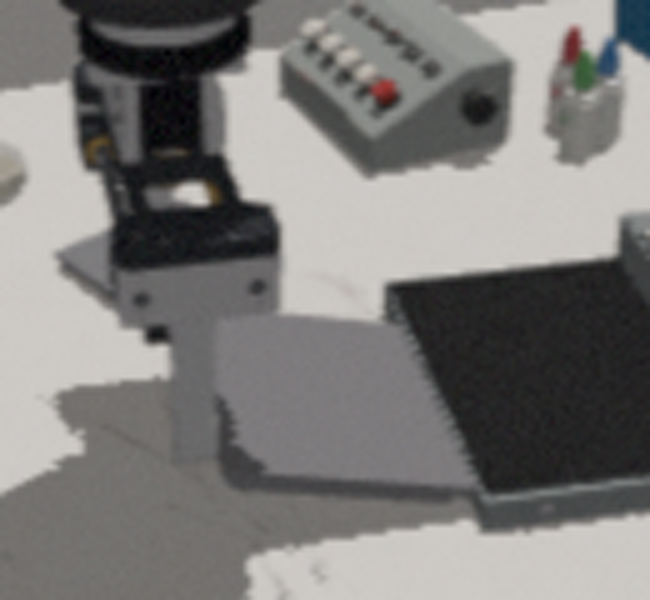

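Call:
arm_command([
  [0, 0, 0, -0.2, 0.13, 0, 9.4],
  [0, 0, 0, -0.39, 0.18, 0, 9.4],
  [0, 0, 0, -0.59, 0.22, 0, 9.4],
  [0, 0, 0, -0.78, 0.27, 0, 9.4],
  [0, 0, 0, -0.98, 0.33, 0, 9.4],
  [0, 0, 0, -1.17, 0.39, 0, 9.4],
])

```text
t: 19.15
position: [0.4926, -0.0223, 0.0555]
ee_rot: [-0.744, 1.568, -2.461]
ft_force: [-7.0, 1.7, 0.1]
finger_gap: 0.0939
```

```bash
python3 look2.py q4
```

```text
t 19.15 tcp_b [-123.9   -5.7   55.5] toolx_b [-0.002 -0.002 -1.   ] toolz_b [ 0.001 -1.     0.002] F_b [-7.12  0.64  0.1 ] gap 0.0939
[ 0.4   0.42 -0.58  2.11  0.35  0.71 -2.12]
```

View pics/q4.png

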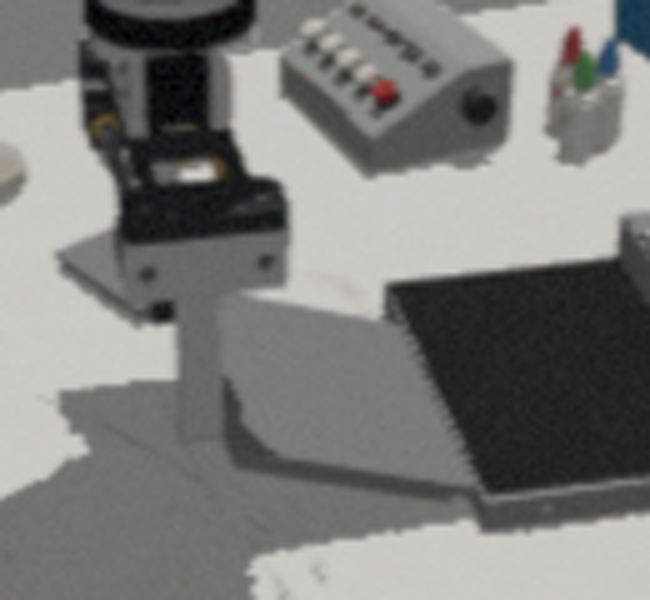

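Call:
arm_command([
  [0, 0, 0, -0.19, 0.15, 0, 9.4],
  [0, 0, 0, -0.38, 0.21, 0, 9.4],
  [0, 0, 0, -0.57, 0.28, 0, 9.4],
  [0, 0, 0, -0.76, 0.35, 0, 9.4],
  [0, 0, 0, -0.95, 0.43, 0, 9.4],
  [0, 0, 0, -1.13, 0.51, 0, 9.4],
])

```text
t: 19.95
position: [0.4977, -0.0231, 0.0671]
ee_rot: [-0.734, 1.568, -2.451]
ft_force: [-4.5, 1.6, 0.3]
finger_gap: 0.0934
```

```bash
python3 look2.py q5
```

```text
t 19.95 tcp_b [-118.7   -5.8   67.1] toolx_b [-0.002 -0.002 -1.   ] toolz_b [ 0.001 -1.     0.002] F_b [-4.72  0.92  0.32] gap 0.0934
[ 0.41  0.4  -0.58  2.1   0.33  0.73 -2.11]
```

View pics/q5.png

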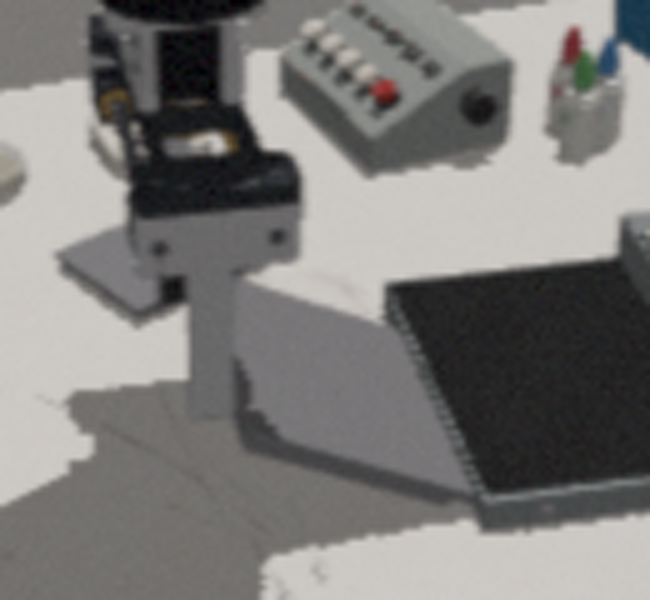

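Call:
arm_command([
  [0, 0, 0, -0.18, 0.2, 0, 9.4],
  [0, 0, 0, -0.36, 0.28, 0, 9.4],
  [0, 0, 0, -0.54, 0.37, 0, 9.4],
  [0, 0, 0, -0.71, 0.46, 0, 9.4],
  [0, 0, 0, -0.89, 0.56, 0, 9.4],
  [0, 0, 0, -1.06, 0.66, 0, 9.4],
])

```text
t: 20.75
position: [0.5039, -0.0241, 0.0779]
ee_rot: [-0.814, 1.567, -2.531]
ft_force: [-7.6, 0.2, 3.1]
finger_gap: 0.0939
```

```bash
python3 look2.py q6
```

```text
t 20.75 tcp_b [-112.4   -5.9   77.9] toolx_b [-0.003 -0.003 -1.   ] toolz_b [ 0.001 -1.     0.003] F_b [-7.59 -0.92  3.11] gap 0.0939
[ 0.42  0.4  -0.59  2.08  0.32  0.76 -2.09]
```

View pics/q6.png

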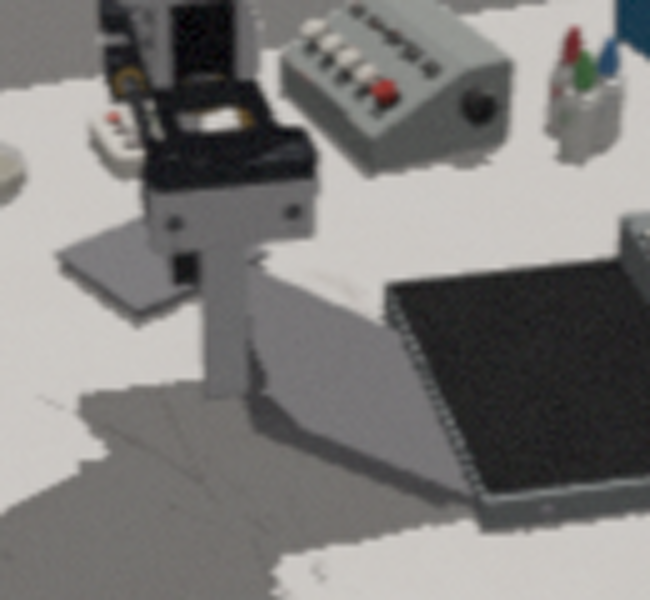

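Call:
arm_command([
  [0, 0, 0, -0.18, 0.22, 0, 9.4],
  [0, 0, 0, -0.36, 0.32, 0, 9.4],
  [0, 0, 0, -0.53, 0.42, 0, 9.4],
  [0, 0, 0, -0.7, 0.52, 0, 9.4],
  [0, 0, 0, -0.87, 0.63, 0, 9.4],
  [0, 0, 0, -1.02, 0.74, 0, 9.4],
])

```text
t: 21.55
position: [0.5117, -0.0253, 0.0885]
ee_rot: [-0.696, 1.567, -2.413]
ft_force: [-4.7, 0.6, 2.0]
finger_gap: 0.0942
```

```bash
python3 look2.py q7
```

```text
t 21.55 tcp_b [-104.6   -5.9   88.5] toolx_b [-0.002 -0.003 -1.   ] toolz_b [ 0.001 -1.     0.003] F_b [-4.76 -0.11  1.96] gap 0.0942
[ 0.42  0.39 -0.6   2.05  0.31  0.79 -2.08]
```

View pics/q7.png

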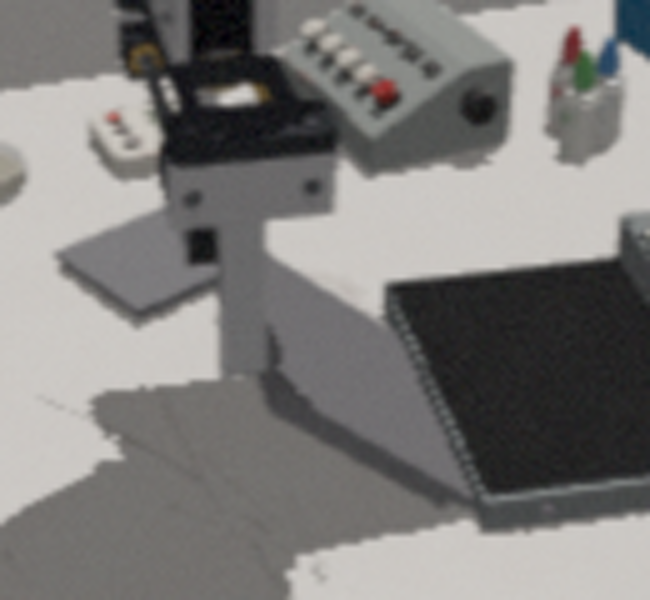

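Call:
arm_command([
  [0, 0, 0, -0.16, 0.24, 0, 9.4],
  [0, 0, 0, -0.31, 0.36, 0, 9.4],
  [0, 0, 0, -0.47, 0.48, 0, 9.4],
  [0, 0, 0, -0.62, 0.62, 0, 9.4],
  [0, 0, 0, -0.77, 0.75, 0, 9.4],
  [0, 0, 0, -0.92, 0.88, 0, 9.4],
])

```text
t: 22.35
position: [0.521, -0.0265, 0.098]
ee_rot: [-0.516, 1.568, -2.233]
ft_force: [-1.5, 0.5, 0.2]
finger_gap: 0.0938
```

```bash
python3 look2.py q8
```

```text
t 22.35 tcp_b [-95.2  -5.7  98. ] toolx_b [-0.001 -0.002 -1.   ] toolz_b [ 0.001 -1.     0.002] F_b [-1.52  0.3   0.2 ] gap 0.0938
[ 0.42  0.39 -0.6   2.03  0.3   0.81 -2.07]
```

View pics/q8.png

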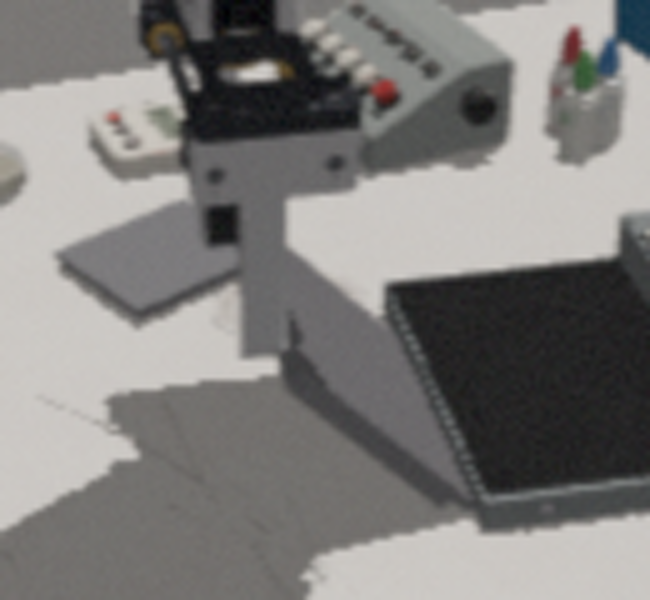

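```bash
cat >> h.py <<'E'
def rayplane_y(c,uv,yb):
    K,o,Rm=cam(c); d=Rm@np.linalg.inv(K)@np.array([uv[0],uv[1],1.]); ob=w2b(o); db=RB.T@d
    return (ob+db*((yb-ob[1])/db[1]))*1000
E
python3 - <<'E'
from h import *
c=capture("side"); im=c["pixels"]
cv2.imwrite("pics/z8.png",cv2.resize(im[180:230,310:360],None,fx=12,fy=12,interpolation=cv2.INTER_CUBIC))
E
```

```text
(no output)
```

View pics/z8.png

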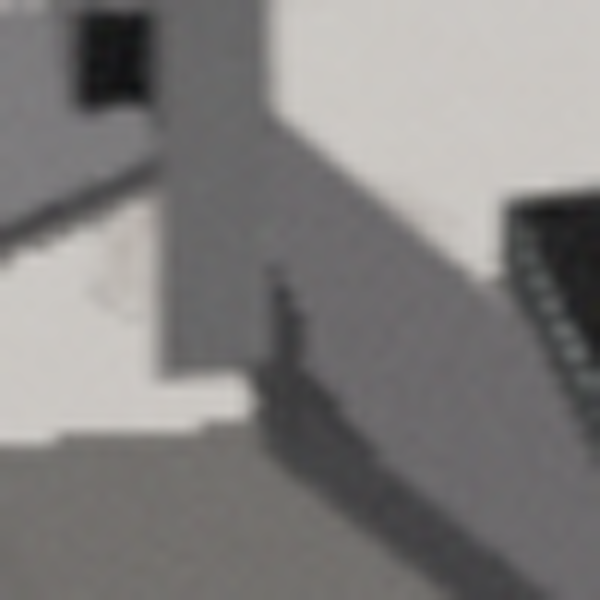

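```bash
python3 - <<'E'
from h import *
s=st(); c=capture("side")
print("F corner",rayplane_y(c,(331.8,216),-.076),rayplane_y(c,(331.8,216),-.073),"upper",rayplane_y(c,(334.6,211.2),-.076))
print("tip lead",rayplane_y(c,(332.1,210.7),-.0655),"tip rear",rayplane_y(c,(323.8,211.2),-.0655))
print("box deck front right", rayplane_y(c,(371.7,239.7),-.095))
E
```

```text
t 22.45 tcp_b [-95.1  -5.7  98. ] toolx_b [-0.001 -0.002 -1.   ] toolz_b [ 0.001 -1.     0.002] F_b [-0.75  1.15 -0.34] gap 0.0939
F corner [-88.58532287 -76.          85.37850357] [-87.94570877 -73.          83.17054015] upper [-82.45700478 -76.          97.27037334]
tip lead [-85.73335889 -65.5         91.86023823] tip rear [-104.23294313  -65.5          93.10231353]
box deck front right [ 9.39092496e-02 -9.50000000e+01  1.99223569e+01]
```

Resolving the corner picks gives the flange lower edge at about z = 93 and the tip at 84. The overlap is about 9 mm, so the hold is sound. I'll continue, rising slightly faster than the arc.

Call:
arm_command([
  [0, 0, 0, -0.16, 0.22, 0, 9.4],
  [0, 0, 0, -0.32, 0.38, 0, 9.4],
  [0, 0, 0, -0.48, 0.54, 0, 9.4],
  [0, 0, 0, -0.63, 0.7, 0, 9.4],
  [0, 0, 0, -0.78, 0.87, 0, 9.4],
  [0, 0, 0, -0.92, 1.04, 0, 9.4],
])

```text
t: 23.25
position: [0.5314, -0.028, 0.1072]
ee_rot: [-0.506, 1.568, -2.224]
ft_force: [-0.7, -0.2, -0.2]
finger_gap: 0.0939
```

```bash
python3 look2.py q9
```

```text
t 23.25 tcp_b [-84.7  -5.7 107.2] toolx_b [-0.001 -0.002 -1.   ] toolz_b [ 0.001 -1.     0.002] F_b [-0.65 -0.32 -0.2 ] gap 0.0939
[ 0.43  0.39 -0.6   2.    0.3   0.84 -2.05]
```

View pics/q9.png

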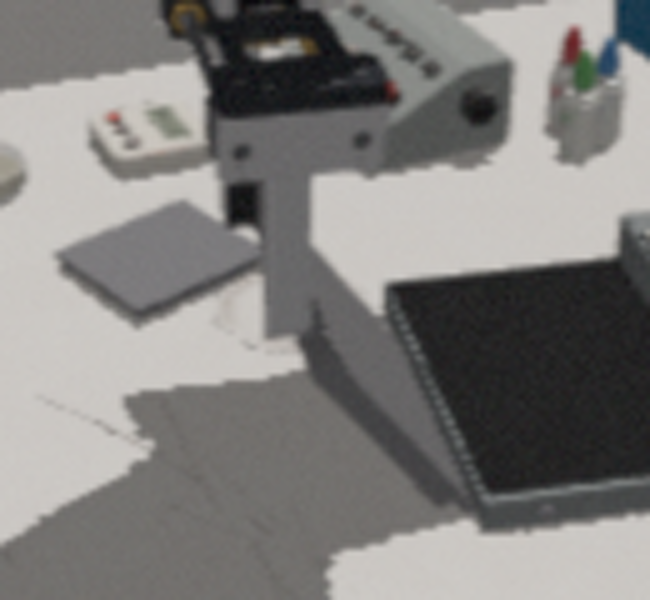

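Call:
arm_command([
  [0, 0, 0, -0.12, 0.22, 0, 9.4],
  [0, 0, 0, -0.24, 0.39, 0, 9.4],
  [0, 0, 0, -0.36, 0.57, 0, 9.4],
  [0, 0, 0, -0.47, 0.74, 0, 9.4],
  [0, 0, 0, -0.58, 0.91, 0, 9.4],
  [0, 0, 0, -0.69, 1.09, 0, 9.4],
  [0, 0, 0, -0.79, 1.26, 0, 9.4],
])

```text
t: 24.18
position: [0.5442, -0.0299, 0.1153]
ee_rot: [-0.408, 1.568, -2.125]
ft_force: [-1.3, 0.0, -0.6]
finger_gap: 0.0937
```

```bash
python3 look2.py q10
```

```text
t 24.18 tcp_b [-71.7  -5.7 115.3] toolx_b [-0.001 -0.002 -1.   ] toolz_b [ 0.001 -1.     0.002] F_b [-1.33 -0.16 -0.55] gap 0.0937
[ 0.43  0.4  -0.6   1.96  0.29  0.87 -2.04]
```

View pics/q10.png

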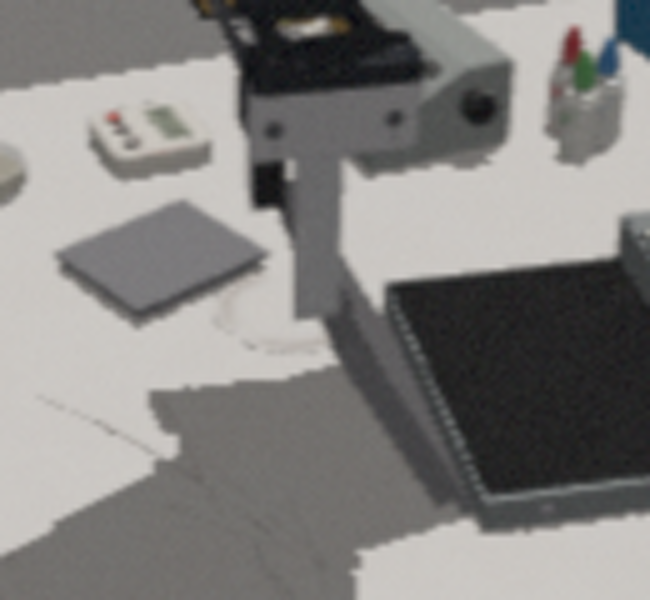

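Call:
arm_command([
  [0, 0, 0, -0.1, 0.23, 0, 9.4],
  [0, 0, 0, -0.19, 0.42, 0, 9.4],
  [0, 0, 0, -0.28, 0.61, 0, 9.4],
  [0, 0, 0, -0.36, 0.8, 0, 9.4],
  [0, 0, 0, -0.45, 0.99, 0, 9.4],
  [0, 0, 0, -0.53, 1.18, 0, 9.4],
  [0, 0, 0, -0.6, 1.37, 0, 9.4],
  [0, 0, 0, -0.68, 1.56, 0, 9.4],
])

```text
t: 25.22
position: [0.5601, -0.0322, 0.1223]
ee_rot: [-0.327, 1.568, -2.044]
ft_force: [-1.3, -0.7, 0.2]
finger_gap: 0.0943
```

```bash
python3 look2.py q11
```

```text
t 25.23 tcp_b [-55.7  -5.7 122.3] toolx_b [-0.001 -0.002 -1.   ] toolz_b [ 0.001 -1.     0.002] F_b [-1.18 -0.86  0.17] gap 0.0943
[ 0.42  0.41 -0.59  1.92  0.29  0.89 -2.04]
```

View pics/q11.png

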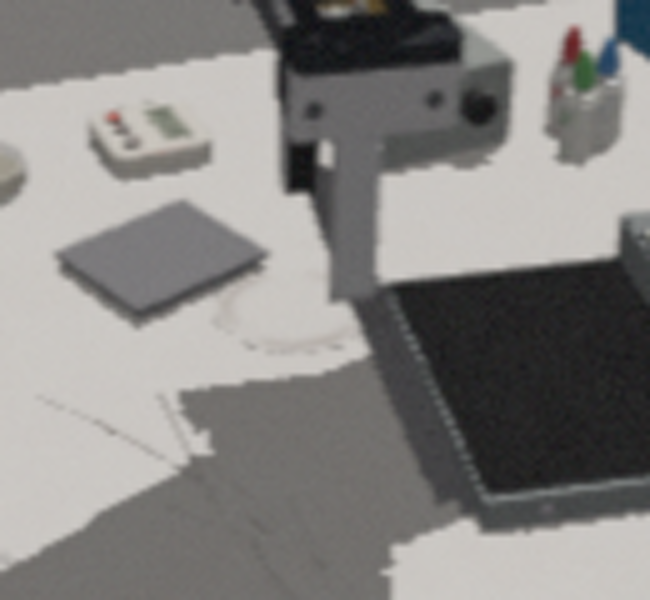

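Call:
arm_command([
  [0, 0, 0, -0.08, 0.25, 0, 9.4],
  [0, 0, 0, -0.14, 0.45, 0, 9.4],
  [0, 0, 0, -0.2, 0.66, 0, 9.4],
  [0, 0, 0, -0.26, 0.86, 0, 9.4],
  [0, 0, 0, -0.32, 1.06, 0, 9.4],
  [0, 0, 0, -0.38, 1.27, 0, 9.4],
  [0, 0, 0, -0.42, 1.47, 0, 9.4],
  [0, 0, 0, -0.47, 1.67, 0, 9.4],
  [0, 0, 0, -0.51, 1.88, 0, 9.4],
  [0, 0, 0, -0.54, 2.08, 0, 9.4],
])

```text
t: 26.52
position: [0.5811, -0.0353, 0.1278]
ee_rot: [-0.193, 1.569, -1.91]
ft_force: [-0.4, 0.0, 0.4]
finger_gap: 0.0938
```

```bash
python3 look2.py q12
```

```text
t 26.52 tcp_b [-34.5  -5.6 127.8] toolx_b [-0.    -0.002 -1.   ] toolz_b [ 0.001 -1.     0.002] F_b [-0.43 -0.02  0.36] gap 0.0938
[ 0.42  0.44 -0.59  1.87  0.3   0.92 -2.03]
```

View pics/q12.png

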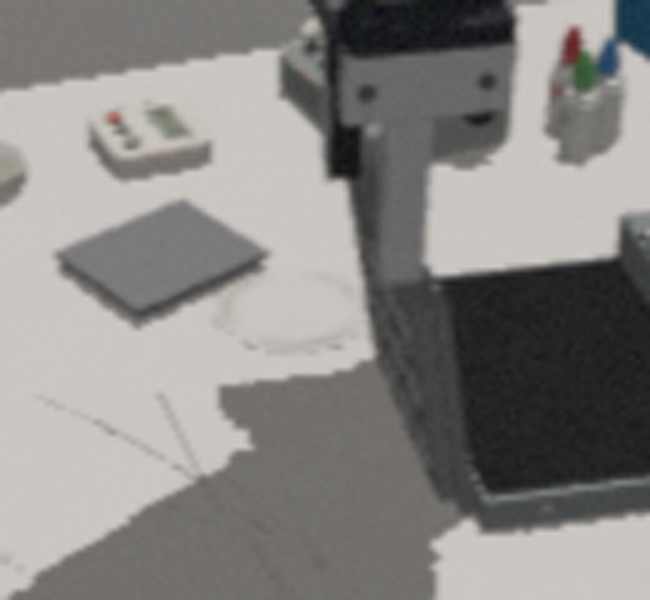

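The tile is nearly upright, at about 81 degrees. I'll ease it to vertical.

Call:
arm_command([
  [0, 0, 0, -0.04, 0.23, 0, 9.4],
  [0, 0, 0, -0.08, 0.43, 0, 9.4],
  [0, 0, 0, -0.12, 0.63, 0, 9.4],
  [0, 0, 0, -0.16, 0.83, 0, 9.4],
  [0, 0, 0, -0.2, 1.03, 0, 9.4],
  [0, 0, 0, -0.24, 1.23, 0, 9.4],
  [0, 0, 0, -0.27, 1.43, 0, 9.4],
  [0, 0, 0, -0.3, 1.63, 0, 9.4],
])

```text
t: 27.58
position: [0.5976, -0.0377, 0.1309]
ee_rot: [-0.127, 1.569, -1.845]
ft_force: [-0.5, 0.9, 0.0]
finger_gap: 0.0939
```

```bash
python3 look2.py q13
```

```text
t 27.57 tcp_b [-17.8  -5.6 130.9] toolx_b [-0.    -0.002 -1.   ] toolz_b [ 0.    -1.     0.002] F_b [-0.67  0.82  0.01] gap 0.0939
[ 0.41  0.46 -0.58  1.83  0.31  0.94 -2.03]
```

View pics/q13.png

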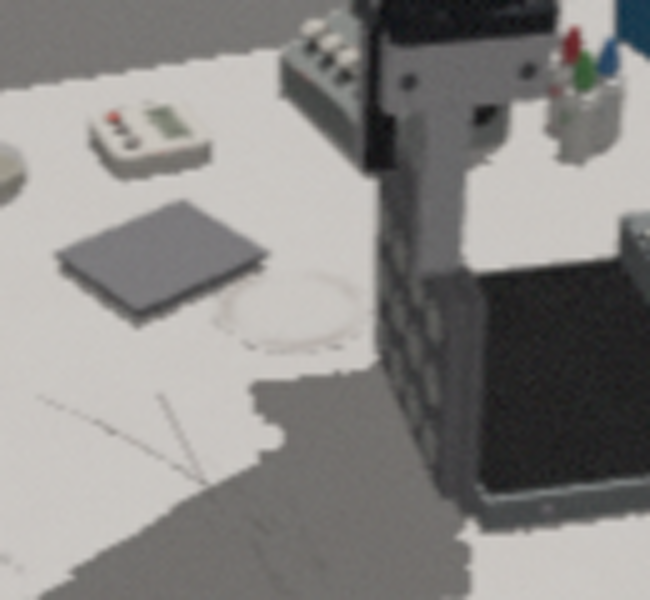

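The tile is standing upright with the wells visible. I'll push it on past the tipping point.

Call:
arm_command([
  [0, 0, 0, 0, 0.22, 0, 9.4],
  [0, 0, 0, 0, 0.42, 0, 9.4],
  [0, 0, 0, 0, 0.62, 0, 9.4],
  [0, 0, 0, 0, 0.82, 0, 9.4],
  [0, 0, 0, 0, 1.02, 0, 9.4],
  [0, 0, 0, 0, 1.22, 0, 9.4],
  [0, 0, 0, 0, 1.42, 0, 9.4],
])

```text
t: 28.5
position: [0.612, -0.0399, 0.1309]
ee_rot: [-0.051, 1.569, -1.768]
ft_force: [-0.6, -0.4, -0.2]
finger_gap: 0.094
```

```bash
python3 look2.py q14
```

```text
t 28.5 tcp_b [ -3.2  -5.6 130.9] toolx_b [-0.    -0.002 -1.   ] toolz_b [ 0.    -1.     0.002] F_b [-0.55 -0.45 -0.16] gap 0.094
[ 0.4   0.48 -0.58  1.8   0.31  0.96 -2.02]
```

View pics/q14.png

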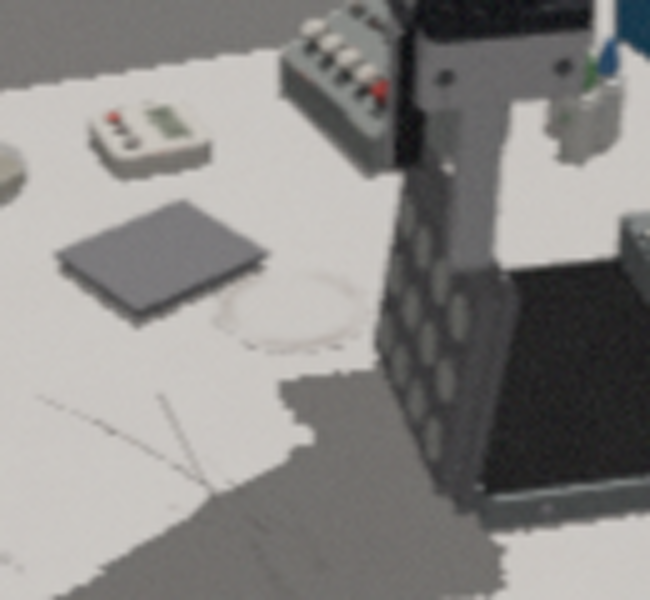

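Call:
arm_command([
  [0, 0, 0, 0, 0.2, 0, 9.4],
  [0, 0, 0, 0, 0.4, 0, 9.4],
  [0, 0, 0, 0.05, 0.6, 0, 9.4],
  [0, 0, 0, 0.1, 0.8, 0, 9.4],
  [0, 0, 0, 0.15, 1.0, 0, 9.4],
  [0, 0, 0, 0.2, 1.2, 0, 9.4],
  [0, 0, 0, 0.2, 1.4, 0, 9.4],
  [0, 0, 0, 0.2, 1.4, 0, 9.4],
])

```text
t: 29.55
position: [0.6262, -0.042, 0.1289]
ee_rot: [0.04, 1.569, -1.678]
ft_force: [0.7, -0.1, -0.1]
finger_gap: 0.0941
```

```bash
python3 look2.py q15
```

```text
t 29.55 tcp_b [ 11.1  -5.6 128.9] toolx_b [ 0.    -0.002 -1.   ] toolz_b [ 0.    -1.     0.002] F_b [ 0.67  0.05 -0.14] gap 0.0941
[ 0.39  0.5  -0.57  1.77  0.32  0.97 -2.02]
```

View pics/q15.png

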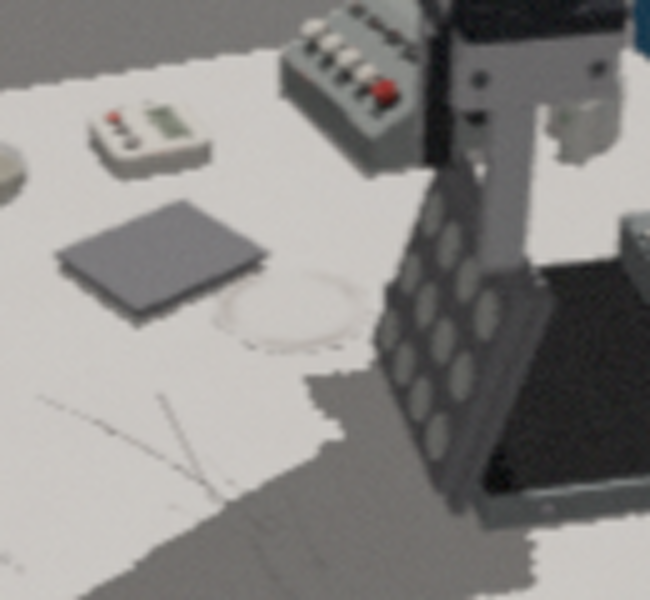

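Call:
arm_command([
  [0, 0, 0, 0.05, 0.25, 0, 9.4],
  [0, 0, 0, 0.1, 0.5, 0, 9.4],
  [0, 0, 0, 0.15, 0.75, 0, 9.4],
  [0, 0, 0, 0.25, 1.0, 0, 9.4],
  [0, 0, 0, 0.35, 1.25, 0, 9.4],
  [0, 0, 0, 0.45, 1.5, 0, 9.4],
  [0, 0, 0, 0.5, 1.7, 0, 9.4],
  [0, 0, 0, 0.5, 1.7, 0, 9.4],
])

```text
t: 30.6
position: [0.643, -0.0444, 0.1238]
ee_rot: [-0.015, 1.569, -1.732]
ft_force: [-0.1, 0.2, -0.3]
finger_gap: 0.0941
```

```bash
python3 look2.py q16
```

```text
t 30.6 tcp_b [ 28.1  -5.5 123.8] toolx_b [-0.    -0.002 -1.   ] toolz_b [ 0.    -1.     0.002] F_b [-0.16  0.15 -0.26] gap 0.0941
[ 0.38  0.53 -0.56  1.73  0.33  0.97 -2.02]
```

View pics/q16.png

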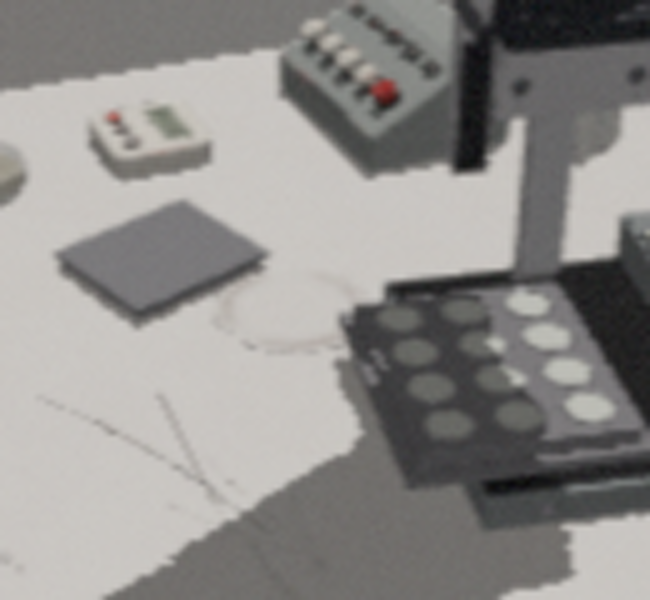

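The tile has tipped over onto the deck, wells up. I'll lift clear and move behind it.

Call:
arm_command([
  [0, 0, 0, -3, 0, 0, 9.4],
  [0, 0, 0, -6, -2, 0, 9.4],
  [0, 0, 0, -6, -7, 0, 9.4],
  [0, 0, 0, -6, -12, 0, 9.4],
  [0, 0, 0, -6, -16, 0, 9.4],
  [0, 0, 0, -6, -16, 0, 9.4],
  [0, 0, 0, -6, -16, 0, 9.4],
])

```text
t: 31.52
position: [0.4853, -0.0211, 0.1843]
ee_rot: [0.528, 1.568, -1.19]
ft_force: [0.8, -0.1, 0.2]
finger_gap: 0.0941
```

```bash
python3 - <<'E'
from h import *
st(); c=capture("top"); im=c["pixels"]; u0,v0=280,90
cv2.imwrite("pics/t20.png",cv2.resize(im[v0:v0+110,u0:u0+110],None,fx=5.4,fy=5.4,interpolation=cv2.INTER_CUBIC))
c=capture("side"); cv2.imwrite("pics/s20.png",cv2.resize(c["pixels"][140:260,275:435],None,fx=5,fy=5,interpolation=cv2.INTER_CUBIC))
E
```

```text
t 31.52 tcp_b [-131.3   -5.6  184.3] toolx_b [ 0.001 -0.002 -1.   ] toolz_b [ 0.    -1.     0.002] F_b [0.84 0.03 0.19] gap 0.0941
```

View pics/t20.png

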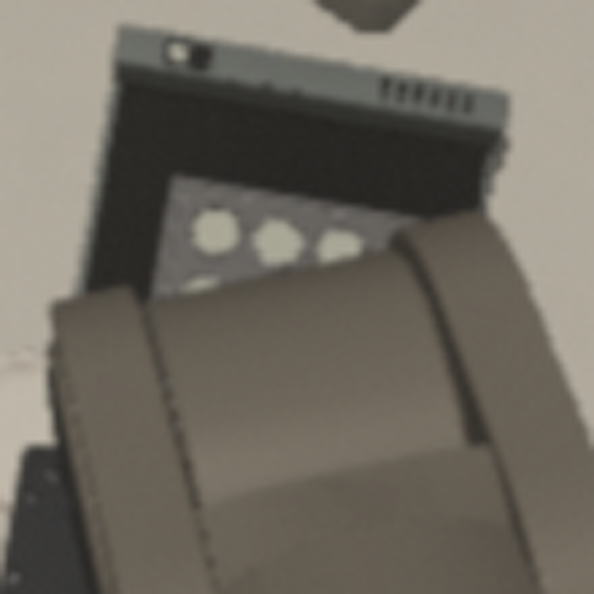

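View pics/s20.png

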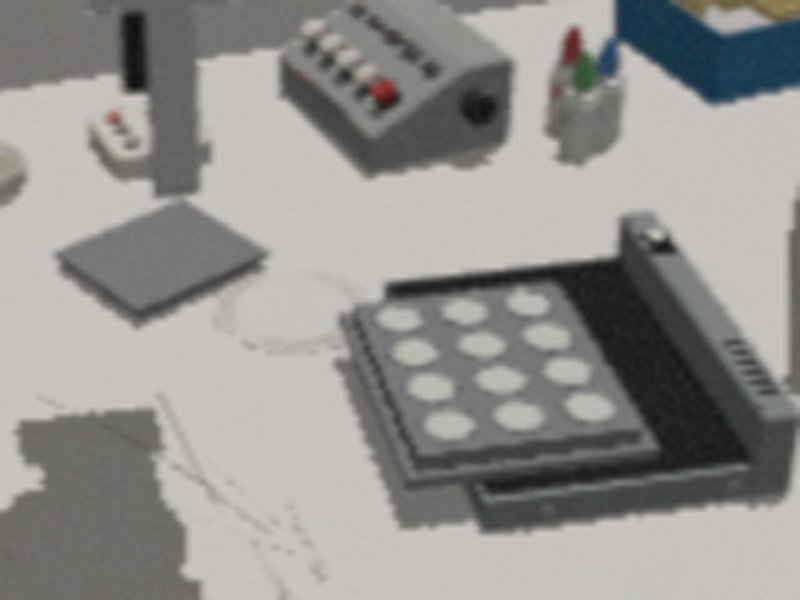

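```bash
python3 - <<'E'
from h import *
c=capture("side")
for n,p,z in (("nearL",(342,318),.026),("nearR",(408,482),.024),("farR",(660,458),.026)):
    P=ray(c,(p[0]/5+275,p[1]/5+140),z)[0]; print(n,(w2b(P)*1000).round(1))
for p in ([-0.06,-0.006,0.10],[-0.06,-0.006,0.036],[-0.04,-0.006,0.036]): print(delta(p,toolR(90,-1)))
E
```

```text
nearL [-30.9  52.2  26. ]
nearR [-31.8 -81.7  24. ]
farR [ 85.6 -89.8  26. ]
(array([0.02, 0.08, 0.01]), array([8.37, 7.13, 0.06]))
(array([0.02, 0.08, 0.01]), array([14.77,  7.13,  0.05]))
(array([0.02, 0.08, 0.01]), array([14.77,  9.13,  0.05]))
```

The side view shows the tile flat on the deck, wells up. Its near edge is at about x = -31 mm and its centre at y ≈ -13 mm, within limits. I'll go down behind it with the tips just above deck height.

Call:
arm_command([
  [0, 0, 0, 4, 4, 0.7, 9.4],
  [0, 0, 0, 8.4, 7, 0.7, 9.4],
  [0, 0, 0, 12, 7.1, 0.7, 9.4],
  [0, 0, 0, 14.7, 7.1, 0.7, 9.4],
  [0, 0, 0, 14.7, 7.1, 0.7, 9.4],
  [0, 0, 0, 14.7, 7.1, 0.7, 9.4],
])

```text
t: 32.42
position: [0.5552, -0.0381, 0.0375]
ee_rot: [0.496, 1.57, -1.221]
ft_force: [0.3, -0.4, 0.1]
finger_gap: 0.0936
```

```bash
python3 look2.py r1; python3 - <<'E'
from h import *
for p in ([-0.05,-0.013,0.036],[0.0,-0.013,0.036]): print(delta(p,toolR(90,-1)))
E
```

```text
t 32.42 tcp_b [-59.7 -12.2  37.5] toolx_b [ 0.001 -0.001 -1.   ] toolz_b [ 0.    -1.     0.001] F_b [ 0.41 -0.37  0.09] gap 0.0936
[ 0.39  0.52 -0.55  1.99  0.4   0.74 -2.12]
(array([ 0.01,  0.07, -0.08]), array([0.19, 0.94, 0.07]))
(array([ 0.01,  0.07, -0.08]), array([0.2 , 5.94, 0.07]))
```

View pics/r1.png

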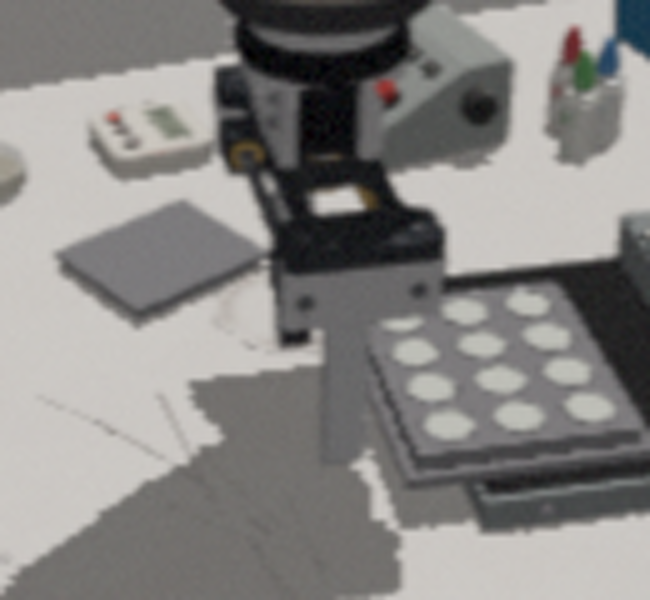

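Call:
arm_command([
  [0, 0, 0, 0.1, 0.5, 0, 9.4],
  [0, 0, 0, 0.12, 1.0, 0, 9.4],
  [0, 0, 0, 0.12, 1.4, 0, 9.4],
  [0, 0, 0, 0.12, 1.7, 0, 9.4],
  [0, 0, 0, 0.12, 2.0, 0, 9.4],
  [0, 0, 0, 0.12, 2.3, 0, 9.4],
  [0, 0, 0, 0.12, 2.6, 0, 9.4],
  [0, 0, 0, 0.12, 2.9, 0, 9.4],
  [0, 0, 0, 0.12, 3.2, 0, 9.4],
  [0, 0, 0, 0.12, 3.5, 0, 9.4],
  [0, 0, 0, 0.12, 3.8, 0, 9.4],
  [0, 0, 0, 0.12, 4.1, 0, 9.4],
  [0, 0, 0, 0.12, 4.4, 0, 9.4],
  [0, 0, 0, 0.12, 4.6, 0, 9.4],
  [0, 0, 0, 0.12, 4.6, 0, 9.4],
])

```text
t: 34.35
position: [0.6012, -0.045, 0.0368]
ee_rot: [1.063, 1.569, -0.655]
ft_force: [-1.3, 0.2, 0.7]
finger_gap: 0.0938
```

```bash
cat > look3.py <<'E'
from h import *
import sys
s=st()
c=capture("side"); cv2.imwrite(f"pics/{sys.argv[1]}.png",cv2.resize(c["pixels"][150:260,300:440],None,fx=5.5,fy=5.5,interpolation=cv2.INTER_CUBIC))
E
python3 look3.py r2
```

```text
t 34.35 tcp_b [-13.1 -12.3  36.8] toolx_b [ 0.002 -0.001 -1.   ] toolz_b [ 0.    -1.     0.001] F_b [-1.3   0.05  0.73] gap 0.0938
```

View pics/r2.png

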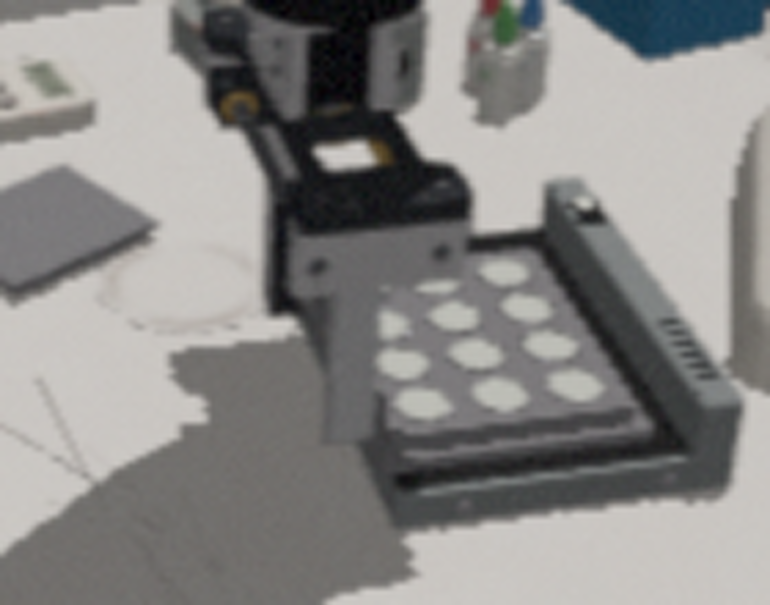

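The tile is sliding back squarely, with about 12-15 mm to the rail. Continuing.

Call:
arm_command([
  [0, 0, 0, 0.02, 0.25, 0, 9.4],
  [0, 0, 0, 0.02, 0.45, 0, 9.4],
  [0, 0, 0, 0.02, 0.65, 0, 9.4],
  [0, 0, 0, 0.02, 0.85, 0, 9.4],
  [0, 0, 0, 0.02, 1.0, 0, 9.4],
  [0, 0, 0, 0.02, 1.0, 0, 9.4],
])

```text
t: 35.15
position: [0.6111, -0.0465, 0.0366]
ee_rot: [1.027, 1.569, -0.691]
ft_force: [-4.3, 0.7, 3.5]
finger_gap: 0.0942
```

```bash
python3 look3.py r3
```

```text
t 35.15 tcp_b [ -3.2 -12.3  36.6] toolx_b [ 0.002 -0.001 -1.   ] toolz_b [ 0.    -1.     0.001] F_b [-4.4   0.1   3.55] gap 0.0942
```

View pics/r3.png

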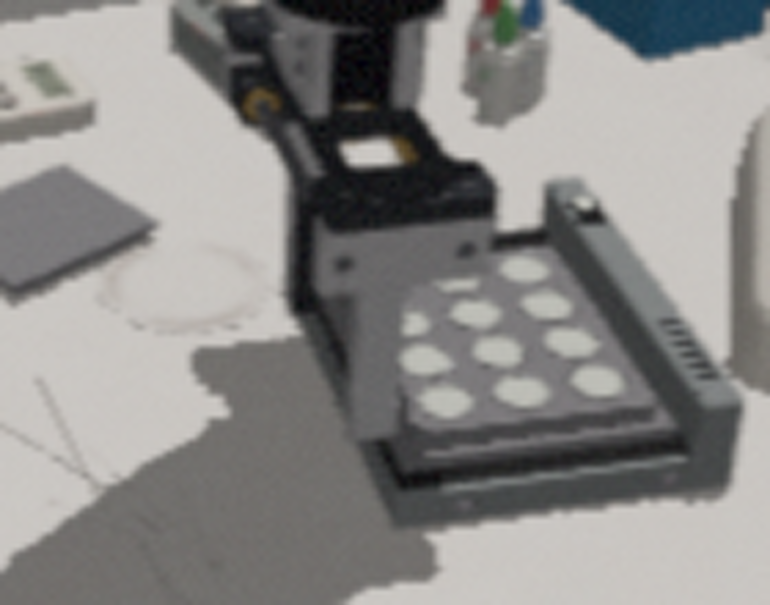

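Call:
arm_command([
  [0, 0, 0, 0, 0.08, 0, 9.4],
  [0, 0, 0, 0, 0.12, 0, 9.4],
  [0, 0, 0, 0, 0.12, 0, 9.4],
])

```text
t: 35.58
position: [0.6123, -0.0466, 0.0367]
ee_rot: [1.052, 1.569, -0.666]
ft_force: [-4.0, 0.7, 4.1]
finger_gap: 0.0939
```

```bash
python3 -c "
from h import *
st()"
```

```text
t 35.58 tcp_b [ -2.  -12.2  36.7] toolx_b [ 0.002 -0.001 -1.   ] toolz_b [ 0.    -1.     0.001] F_b [-4.06  0.1   4.13] gap 0.0939
```

Call:
arm_command([
  [0, 0, 0, 0, 0.08, 0, 9.4],
  [0, 0, 0, 0, 0.15, 0, 9.4],
  [0, 0, 0, 0, 0.15, 0, 9.4],
])

```text
t: 35.95
position: [0.6139, -0.0469, 0.0366]
ee_rot: [1.097, 1.569, -0.62]
ft_force: [-4.1, -0.0, 4.2]
finger_gap: 0.0943
```

```bash
python3 look3.py r4
```

```text
t 35.95 tcp_b [ -0.3 -12.3  36.6] toolx_b [ 0.002 -0.001 -1.   ] toolz_b [ 0.    -1.     0.001] F_b [-4.01 -0.64  4.21] gap 0.0943
```

View pics/r4.png

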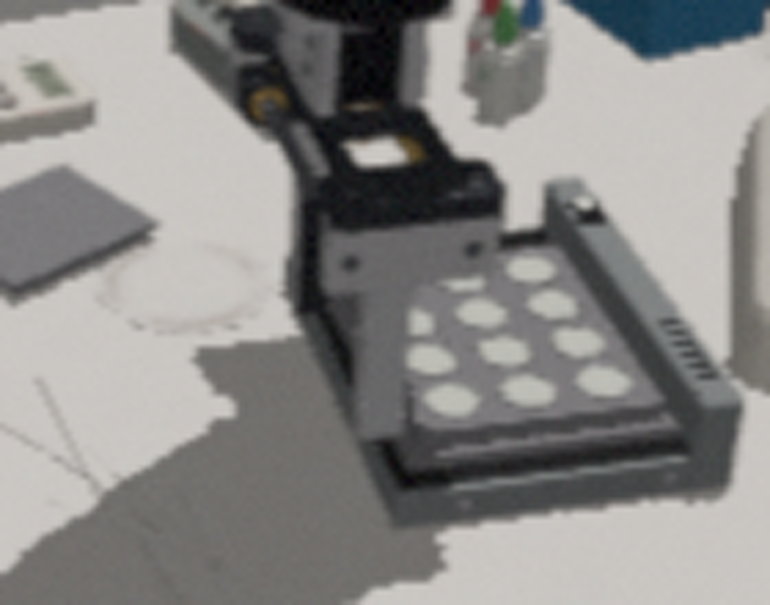

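Call:
arm_command([
  [0, 0, 0, 0, 0.08, 0, 9.4],
  [0, 0, 0, 0, 0.15, 0, 9.4],
  [0, 0, 0, 0, 0.15, 0, 9.4],
])

```text
t: 36.38
position: [0.615, -0.047, 0.0366]
ee_rot: [0.86, 1.569, -0.858]
ft_force: [-6.3, 1.2, 4.9]
finger_gap: 0.094
```

Call:
arm_command([
  [0, 0, 0, 0, 0.08, 0, 9.4],
  [0, 0, 0, 0, 0.13, 0, 9.4],
  [0, 0, 0, 0, 0.13, 0, 9.4],
])

```text
t: 36.75
position: [0.6152, -0.0471, 0.0365]
ee_rot: [-0.438, 1.569, -2.156]
ft_force: [-11.3, 1.8, 9.9]
finger_gap: 0.0938
```

```bash
python3 -c "
from h import *
st()"
```

```text
t 36.75 tcp_b [  1.  -12.2  36.5] toolx_b [-0.001 -0.002 -1.   ] toolz_b [ 0.    -1.     0.002] F_b [-11.49   0.13   9.9 ] gap 0.0938
```

The tile bears on the rail: force rose to about 11 N with no further travel. I'll back off straight, then up and well clear.

Call:
arm_command([
  [0, 0, 0, 0, -0.2, 0, 9.4],
  [0, 0, 0, 0, -0.8, 0, 9.4],
  [0, 0, 0, 0, -2, 0, 9.4],
  [0, 0, 0, -1, -4, 0, 9.4],
  [0, 0, 0, -5, -7, 0, 9.4],
  [0, 0, 0, -10, -10, 0, 9.4],
  [0, 0, 0, -14, -14, 0, 9.4],
  [0, 0, 0, -16, -16, 0, 9.4],
  [0, 0, 0, -16, -16, 0, 9.4],
  [0, 0, 0, -16, -16, 0, 9.4],
])

```text
t: 38.0
position: [0.4573, -0.0238, 0.196]
ee_rot: [-0.306, 1.569, -2.024]
ft_force: [-0.2, -0.1, 0.1]
finger_gap: 0.094
```

```bash
python3 look3.py r5; python3 - <<'E'
from h import *
c=capture("top"); cv2.imwrite("pics/t5.png",cv2.resize(c["pixels"][80:200,270:400],None,fx=5,fy=5,interpolation=cv2.INTER_CUBIC))
c=capture("wrist"); cv2.imwrite("pics/w5.png",c["pixels"])
E
```

```text
t 38.0 tcp_b [-158.7  -12.3  196. ] toolx_b [-0.001 -0.002 -1.   ] toolz_b [-0.    -1.     0.002] F_b [-0.16 -0.13  0.08] gap 0.094
```

View pics/r5.png

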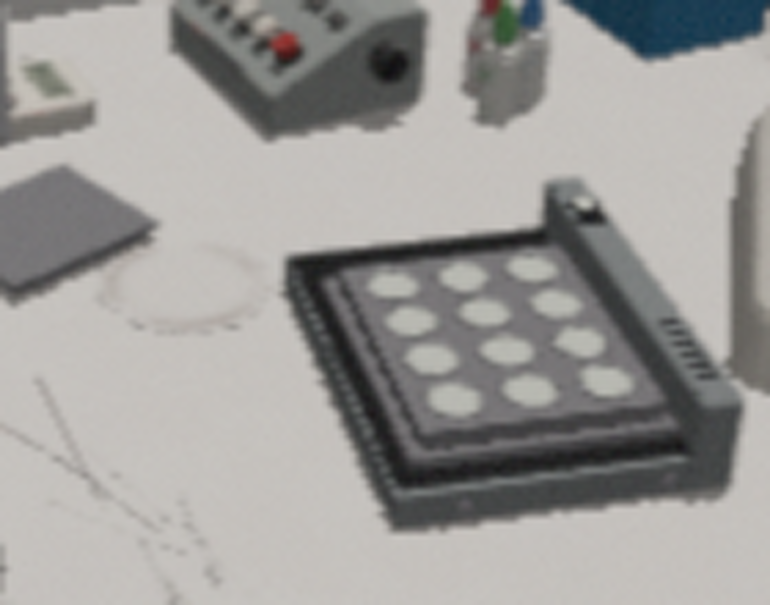

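View pics/t5.png

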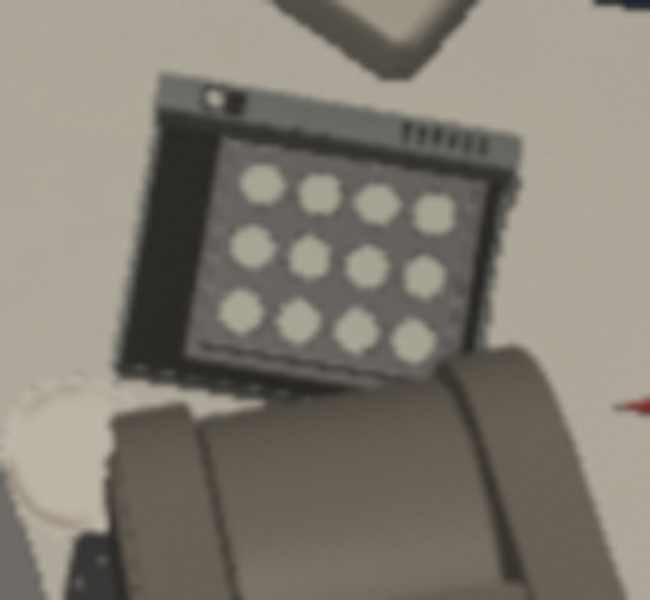

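View pics/w5.png

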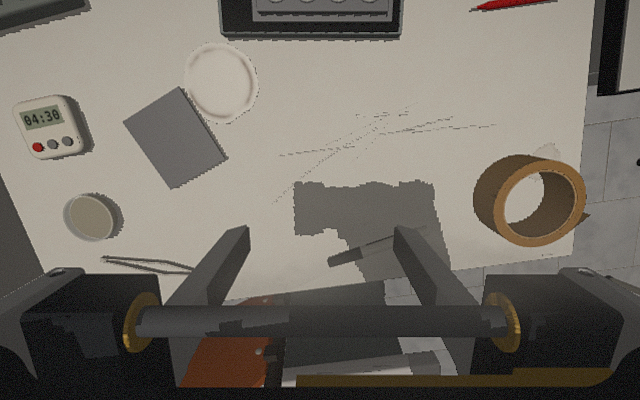

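The tile lies wells up and tight to the rail, sitting somewhat right of the middle line. I'll measure its pose from the well centres in both views.

```bash
python3 - <<'E'
from h import *
def wells(n,roi):
    c=capture(n); im=c["pixels"]; u0,v0,u1,v1=roi
    g=cv2.cvtColor(im[v0:v1,u0:u1],cv2.COLOR_BGR2GRAY)
    m=(g>(130 if n=="top" else 150)).astype(np.uint8)
    k,lab,stt,ce=cv2.connectedComponentsWithStats(m)
    P=np.array([ce[i]+[u0,v0] for i in range(1,k) if 20<stt[i,4]<150])
    return c,P,[int(stt[i,4]) for i in range(1,k)]
for n,roi in (("top",(308,105,368,155)),("side",(362,193,420,230))):
    c,P,a=wells(n,roi); print(n,len(P),a)
    W=(ray(c,P,.036)-O)@RB*1000
    print(W[:,:2].round(1).tolist()); 
    if len(P)>=4:
        (cx,cy),(w,h),ang=cv2.minAreaRect(W[:,:2].astype(np.float32)); print("centre",round(cx,1),round(cy,1),"size",round(w,1),round(h,1),"ang",round(ang,2))
# rail & box checks: rail foot / top edge line in top view, box sides
c=capture("top")
u=lambda p:(p[0]/5+270,p[1]/5+80)
for nme,p,z in (("railtop rear L",(160,75),.046),("railtop rear R",(520,138),.046),("railtop front L",(157,117),.046),("railtop front R",(517,163),.046),("front L",(118,372),.02),("tile rear L",(222,137),.026),("tile rear R",(490,182),.026)):
    print(nme,(w2b(ray(c,u(p),z)[0])*1000).round(1))
E
```

```text
top 12 [5, 52, 52, 52, 52, 54, 55, 52, 51, 57, 55, 55, 53, 3]
[[104.6, 33.8], [104.4, 3.3], [104.5, -26.3], [103.7, -56.7], [70.2, 33.4], [70.1, 3.4], [70.8, -26.5], [70.4, -56.2], [36.6, 33.5], [36.0, 3.5], [36.7, -26.4], [36.0, -56.2]]
centre 70.2 -11.4 size 90.6 68.5 ang 89.93
side 14 [21, 30, 33, 30, 32, 31, 34, 35, 35, 36, 38, 41, 37, 41, 2]
[[39.4, 72.5], [162.1, 36.4], [70.9, 33.5], [104.0, 33.8], [36.4, 33.1], [70.6, 3.5], [105.0, 3.5], [35.7, 3.4], [104.8, -27.0], [70.3, -26.8], [36.0, -26.5], [70.2, -56.9], [104.3, -57.0], [36.2, -56.3]]
centre 83.2 -5.3 size 124.5 127.9 ang 73.61
railtop rear L [147.2  93.4  46. ]
railtop rear R [147.1 -94.2  46. ]
railtop front L [125.1  91.2  46. ]
railtop front R [133.8 -94.7  46. ]
front L [-3.4 89.7 20. ]
tile rear L [127.3  57.3  26. ]
tile rear R [128.2 -84.6  26. ]
```

Both views agree: the centre is at x ≈ 70, y ≈ -11 mm in the box frame, squareness is within about 0.1 degree, and the arm is clear. I'll do a last bystander check and then hand in.

```bash
python3 - <<'E'
from h import *
a=cv2.imread("pics/top0.png"); b=capture("top")["pixels"]
for n,(x,y) in dict(timer=(207,176),dish=(208,220),tape=(415,244)).items():
    d=cv2.absdiff(a,b)[y-25:y+25,x-25:x+25]; 
    A=a[y-25:y+25,x-25:x+25].astype(np.float32).mean(2); B=b[y-25:y+25,x-25:x+25].astype(np.float32).mean(2)
    print(n,"max-mean diff",d.max(),round(d.mean(),2),"shift px",np.round(cv2.phaseCorrelate(A,B)[0],2))
st()
import rig; print(rig.hand_in())
E
```

```text
timer max-mean diff 9 6.33 shift px [-0.09 -0.02]
dish max-mean diff 9 6.22 shift px [-0.02  0.01]
tape max-mean diff 100 17.46 shift px [ 0.49 -0.18]
t 38.35 tcp_b [-158.8  -11.9  196. ] toolx_b [-0.002 -0.001 -1.   ] toolz_b [ 0.001 -1.     0.001] F_b [ 0.04  0.41 -0.2 ] gap 0.0941
the job is handed in; nothing more can be done
None
```

The tile is lying wells up on the deck, flush against the rear rail, and the job was handed in at about 38 s; no verdict came back.

**What I did:** I pushed the tile flush against the box, raised its near edge by friction with two vertical fingers and took it along the arc past upright until it fell onto the deck. I then slid it back until it bore on the rail. The first tip-up slipped at about 40–45° and the tile dropped back onto the desk. The second try, with lower tips and a steady push, worked.

**Last checks:**

| Check | Result | Allowed |
|---|---|---|
| Tile centre in the box frame, x | about 70 mm | 66.5–73 mm |
| Tile centre in the box frame, y | about -11 mm | ±28 mm |
| Square to the rail | about 0.1° | 0.04 rad (2.3°) |
| Highest wrist force read while pushing | about 18 N | 30 N on the tile |
| Arm at hand-in | clear of everything | touching nothing |

- **Force:** it was only read at the end of each move, so a short peak in between would not show.
- **Bystanders:** the timer and dish showed no shift. The tape area showed an apparent shift of about 0.5 px (1–2 mm) and a larger picture difference. I think this is the arm or its shadow coming into that crop, since the arm never went near the tape.

**Disagreement:** the side view's automatic fit gave a wrong centre (83, -5) because two specks were counted as wells, but its 12 true wells match the top view. The rear of the box also measured 3 mm short of nominal, so x is only good to about 3 mm. For flushness I relied on the force rising to about 11 N with no further travel.

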